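# Tighten the lens cells' retaining rings and pack them

### The arm

A 7-joint arm with a two-finger parallel gripper is mounted at the origin on the work surface. World frame = base frame: x ahead of the robot, y to its left, z up, the work surface at z = 0. Lengths are in m, angles in rad, forces in N, time in s.
With the tool pointing down it reaches from about 0.4 to 0.875 m from the base axis. Payload 19.3 kg.
Tool frame: the origin (TCP) lies where the fingers leave the gripper's body, on its centre line; the fingertips stand bot.tip_reach ahead of it and the grasp point (between the pads) lies 54 mm ahead of it (bot.tip_reach is the distance from the TCP to the fingertips, in m); z points along the fingers, y is the line along which they close (so a half turn about z gives the same grasp; the last joint's range is limited). The gripper opens to 85 mm and grips with 20 to 120 N. Pads are 22 mm wide; open, the fingers measure 114 mm over their backs; the gripper's body (76 mm by 85 mm) begins 54 mm behind the grasp point. The pads swing forward as they close: fully open they stand 13 mm farther back than shut.
Start: joints at [-1.221, 0.521, -0.036, 1.599, 0.021, 1.021, -0.113], TCP at [0.255, 0.571, 0.304] pointing down, gripper open.
Joint ranges: [-2.91, 2.91], [-0.3, 2.13], [-1.5, 1.42], [0.17, 2.43], [-1.26, 4.41], [0.16, 1.93], [-2.52, 2.52]. Speed limits (rad/s): [1.89, 1.89, 2.39, 2.39, 3.01, 3.01, 3.01].

### API

Orientations are given as [roll, pitch, yaw] about the fixed x, y, z axes, in that order (R = Rz(yaw) Ry(pitch) Rx(roll)).
In Python, from workcell import bot gives the robot as it stands. The module is installed in compiled form; this text tells all that it offers.
- The arm moves only by the shell command python3 -m jog 'ROWS' [FORCE]. ROWS is JSON, a list that holds one entry, the list of rows, each a list of 7 numbers: the shift along the tool's x, y, z in mm, then the turn, a rotation vector about the tool's x, y, z in rad, then the opening, from 0 (shut) to 1 (fully open). In form: [[[tx, ty, tz, wx, wy, wz, fingers], ...]]. A call has 1 to 5 rows; each row shifts and turns the commanded pose from where the row before left it, along the tool's axes as they then stand; what a row does not reach is not made up. A row lasts 1/10 s, in which the tool goes at most 50 mm and 8.59 degrees, less where a joint would pass 70% of its speed; a pose out of reach is approached as far as the arm can. A call is refused whole if a number of a shift passes 50 or a number of a turn 0.15, either way. A call with a gripper value outside its range is refused whole. The fingers move at their own pace and stop on an object; FORCE is the grip in N (left out, the last holds). Time passes only in rows, so rows that do not move let the fingers close. It gives the time, the measured TCP pose, the force, the opening and the grip force at its end, in the units of the state.
- bot.observe(): the state, without advancing time (a new reading comes with each control period).
- bot.grab_frame(name): name is "scene" or "top" or "wrist"; returns a dict with "img" (420x560x3 uint8, red, green, blue), "intrinsics" (3x3 intrinsics, pixels), "R" (3x3) and "t" (3): a world point X has camera coordinates R X + t; the wrist camera has in their place "tool_from_camera" (4x4, takes a point from camera to tool coordinates, whose origin is the TCP and whose axes are the flange's). Camera axes: x right, y down, z forward; pixel columns grow to the right and rows downward; lengths in m; the calibration is good to about 2 mm. The wrist camera is an equidistant fisheye: a pixel r from the principal point sees the ray r / f radians off the axis. A picture is of the moment at which its call begins: read the wrist's pose just before it. There is no depth.
- bot.job_done(): hands the job in; it is judged then, once.
Trained networks look in a picture, given as the dict that the camera call returned (one of the last four; its "shot" number tells which), for a name from the list of things; names that differ only in an ending like _2 or _b are one class to them, and where a whole thing is asked for, a point or a joint stands for the part that bears it (a point fixed in the world has none). Each returns a list of dicts, best first, with "conf" (0 to 1); they miss things now and then, are a little off and sometimes report something else, mostly with a low value. They report only what shows in the picture. A call takes as long as a camera call.
- bot.trace(query, picture): "region" (420x560 bool, what is visible of it).
- bot.spot_point(query, picture): "xyz" ([x, y, z] in m, in world coordinates, good to about 4 mm: a listed point, or the origin of a listed thing).
The state is a dict: "clock": time; "qpos": joint angles; "qd": joint speeds; "joint_efforts": joint torques, N m; "position": TCP position; "tool_rot": TCP orientation; "force": force on the tool from outside, world axes, zero at the start; "moment": the same for the moment, N m; "grip_width": finger opening in m; "finger_force": force on a finger pad.
Only numpy, scipy, OpenCV 4.12 (cv2) and the standard library are available. Lean on these libraries where they do the work, as an engineer would, in place of code of your own. Each camera call takes 0.05 s, during which the arm holds its last target. There are 200 camera calls.

### The job

The retaining rings of these lens cells have worked loose. Stand every cell upright in a socket of the holding block, and when all are in, tighten each ring clockwise with the two-pin spanner, both pins in its holes, until you feel it come up hard on its seat; do not turn the rings with the fingers. Then put the spanner back in the slot of its rest, pack the cells upright in the packing tray, one to a compartment, and leave the other things on the table where they are.

Things in the scene. Friction and masses are not known exactly. Their poses are not given: they have to be found in the camera images.
- cell1: Lens cell, 80 mm tall, 0.5 kg; all alike, 2 or 3 present, an absent one reads None. Black round barrel, diameter 64 mm, from 10 to 70 mm height: the place to grip. Heavy steel square foot 66 x 66 x 10 mm below. On top (70 to 80 mm) a bright aluminium retaining ring, diameter 60 mm, round a glass lens. Origin: centre of the underside; z up through the lens, x and y parallel to the foot's sides.
- cell2: Lens cell, 80 mm tall, 0.5 kg; all alike, 2 or 3 present, an absent one reads None. Black round barrel, diameter 64 mm, from 10 to 70 mm height: the place to grip. Heavy steel square foot 66 x 66 x 10 mm below. On top (70 to 80 mm) a bright aluminium retaining ring, diameter 60 mm, round a glass lens. Origin: centre of the underside; z up through the lens, x and y parallel to the foot's sides.
- cell3: Lens cell, 80 mm tall, 0.5 kg; all alike, 2 or 3 present, an absent one reads None. Black round barrel, diameter 64 mm, from 10 to 70 mm height: the place to grip. Heavy steel square foot 66 x 66 x 10 mm below. On top (70 to 80 mm) a bright aluminium retaining ring, diameter 60 mm, round a glass lens. Origin: centre of the underside; z up through the lens, x and y parallel to the foot's sides.
- ring1_top (a point): Centre of the top face of the retaining ring of cell1, 80 mm above the cell's underside; its axes turn with the ring: x runs through the centres of both spanner holes, which lie 24 mm either side of the centre, z up. Each hole is 8.6 mm wide and 10 mm deep.
- ring2_top (a point): Centre of the top face of the retaining ring of cell2, 80 mm above the cell's underside; its axes turn with the ring: x runs through the centres of both spanner holes, which lie 24 mm either side of the centre, z up. Each hole is 8.6 mm wide and 10 mm deep.
- ring3_top (a point): Centre of the top face of the retaining ring of cell3, 80 mm above the cell's underside; its axes turn with the ring: x runs through the centres of both spanner holes, which lie 24 mm either side of the centre, z up. Each hole is 8.6 mm wide and 10 mm deep.
- ring1 (a joint): Turn of the retaining ring of cell1 in rad: 0 fully slack, grows as the ring is tightened (clockwise seen from above). It starts slack, at 0 to 0.25. It drags evenly (about 0.1 N m) and then comes up hard on its seat somewhere between 0.85 and 1.45, different from cell to cell and not told: the seat must be felt. It stays where it is left.
- ring2 (a joint): Turn of the retaining ring of cell2 in rad: 0 fully slack, grows as the ring is tightened (clockwise seen from above). It starts slack, at 0 to 0.25. It drags evenly (about 0.1 N m) and then comes up hard on its seat somewhere between 0.85 and 1.45, different from cell to cell and not told: the seat must be felt. It stays where it is left.
- ring3 (a joint): Turn of the retaining ring of cell3 in rad: 0 fully slack, grows as the ring is tightened (clockwise seen from above). It starts slack, at 0 to 0.25. It drags evenly (about 0.1 N m) and then comes up hard on its seat somewhere between 0.85 and 1.45, different from cell to cell and not told: the seat must be felt. It stays where it is left.
- spanner: The two-pin spanner. A steel cross bar 64 x 22 x 10 mm, with two round-ended pins 6 mm thick pointing down 9 mm, 24 mm either side of the centre along its x; a square black upright grip 20 x 20 mm stands on the bar, from 10 to 84 mm above the bar's underside. 0.16 kg. Origin: centre of the bar's underside (the shoulder that lands on a ring when the pins are right in); z up the grip. Half a turn about z makes no difference. It starts in its rest.
- rest_slot (a point): The wooden tool rest, fixed: a block 110 x 56 x 28 mm with a slot in its top, 72 mm long, 12 mm wide and 20 mm deep. The spanner's pins hang in the slot and its bar lies on the top, along the slot. This point: centre of the slot's mouth, on the top face, 28 mm above the table; x along the slot, z up. The spanner's origin is here when it is put away.
- socket1 (a point): Socket 1 of the grey holding block, which is fixed, 100 x 318 x 30 mm, with three square sockets in a row along y at 106 mm pitch (socket 2 in the middle) that keep the cells from turning. Each is 74 x 74 mm and 22 mm deep. This point: centre of the socket's floor, 8 mm above the table; x across the block, y along the row, z up. A cell's foot fits in at any quarter turn.
- socket2 (a point): Socket 2 of the grey holding block, which is fixed, 100 x 318 x 30 mm, with three square sockets in a row along y at 106 mm pitch (socket 2 in the middle) that keep the cells from turning. Each is 74 x 74 mm and 22 mm deep. This point: centre of the socket's floor, 8 mm above the table; x across the block, y along the row, z up. A cell's foot fits in at any quarter turn.
- socket3 (a point): Socket 3 of the grey holding block, which is fixed, 100 x 318 x 30 mm, with three square sockets in a row along y at 106 mm pitch (socket 2 in the middle) that keep the cells from turning. Each is 74 x 74 mm and 22 mm deep. This point: centre of the socket's floor, 8 mm above the table; x across the block, y along the row, z up. A cell's foot fits in at any quarter turn.
- bay1 (a point): Compartment 1 of the cardboard packing tray, which is fixed, 124 x 364 x 30 mm outside, with 4 mm walls and two dividers that make three compartments in a row along y (number 2 in the middle), each about 116 x 117 mm inside. This point: centre of the compartment's floor, 4 mm above the table; x across the tray, y along the row, z up.
- bay2 (a point): Compartment 2 of the cardboard packing tray, which is fixed, 124 x 364 x 30 mm outside, with 4 mm walls and two dividers that make three compartments in a row along y (number 2 in the middle), each about 116 x 117 mm inside. This point: centre of the compartment's floor, 4 mm above the table; x across the tray, y along the row, z up.
- bay3 (a point): Compartment 3 of the cardboard packing tray, which is fixed, 124 x 364 x 30 mm outside, with 4 mm walls and two dividers that make three compartments in a row along y (number 2 in the middle), each about 116 x 117 mm inside. This point: centre of the compartment's floor, 4 mm above the table; x across the tray, y along the row, z up.
- caliper: A bystander to be left alone: digital caliper 150 mm long, lying flat among the cells. Origin: centre of its underside.
- knife: A bystander to be left alone: craft knife 150 mm long, lying flat. Origin: centre of its underside.
- ruler: A bystander to be left alone: steel ruler 300 x 30 x 4 mm, lying flat. Origin: centre of its underside.
- tape_roll: A bystander to be left alone: roll of tape 90 mm in diameter, 24 mm high, lying flat. Origin: centre of its underside.
- lens_cap: A bystander to be left alone: black lens cap 68 mm in diameter, 10 mm high. Origin: centre of its underside.
- glue: A bystander to be left alone: white glue bottle 48 mm in diameter, 135 mm tall, standing. Origin: centre of its underside.
- foam_strip: A bystander to be left alone: white foam board strip 50 x 210 x 10 mm, lying flat. Origin: centre of its underside.

How it is judged:
By the outcome, as a careful person would: the job done as asked, in the order asked, and still so for the second after the job is handed in, with the robot touching nothing.
Of cell1, cell2, cell3 only 2 to 3 are there at a start; the rules pass over those that are not, and their reading is None.
At some moment in a run one of cell1, cell2, cell3 may be knocked a few centimetres aside while the robot is not near it.
It also fails if it takes over 210 s, if anything falls off the work surface, if the arm or the gripper's body presses on something with over 40 N, if the wrist force passes 120 N, or if a joint passes its speed limit or range.

## Working session

There is one attempt and no reset: what is moved stays moved. The work goes in short steps, Python scripts to look and compute and a shell command to move; the robot and the scene stay as the last step left them, time stands still between calls to the robot, and variables do not carry over. Pictures are saved under pics/ and viewed, at most 18 in all, crops included, and the job is handed in when it is done.

```bash
mkdir -p pics
cat > h.py <<'E'
import numpy as np, cv2
from workcell import bot
from scipy.spatial.transform import Rotation as Ro
def save(f,n): cv2.imwrite(f'pics/{n}.png',f['img'][:,:,::-1])
def T():
    s=bot.observe(); return np.array(s['position']),Ro.from_euler('xyz',s['tool_rot']).as_matrix()
E
python3 - <<'E'
from h import *
s=bot.observe(); print({k:np.round(v,3) for k,v in s.items()}, bot.tip_reach)
ft=bot.grab_frame('top'); save(ft,'top0'); fs=bot.grab_frame('scene'); save(fs,'scene0')
print(ft['intrinsics'],ft['R'],ft['t'])
for n in ['cell1','ring1_top','spanner','rest_slot','socket1','socket2','socket3','bay1','bay2','bay3','glue']:
  for nm,f in (('top',ft),('scene',fs)):
    print(n,nm,[(np.round(d['xyz'],3).tolist(),round(d['conf'],2)) for d in bot.spot_point(n,f)][:5])
E
```

```text
{'clock': np.float64(0.0), 'qpos': array([-1.221,  0.522, -0.036,  1.6  ,  0.021,  1.021, -0.113]), 'qd': array([ 0.001, -0.   , -0.002, -0.   , -0.001, -0.001,  0.001]), 'joint_efforts': array([-0.0000e+00, -9.2710e+01,  1.9790e+00, -3.6991e+01,  1.8000e-02,
        8.0000e-03, -0.0000e+00]), 'position': array([0.255, 0.57 , 0.303]), 'tool_rot': array([-3.14 ,  0.   ,  2.722]), 'force': array([ 0.293, -0.427,  0.656]), 'moment': array([-0.036,  0.018,  0.067]), 'finger_force': np.float64(0.0), 'grip_width': np.float64(0.085)} 0.0726
[[397.78693417   0.         279.96531141]
 [  0.         397.78693417 212.4949585 ]
 [  0.           0.           1.        ]] [[ 0.01645967 -0.99984896 -0.00558037]
 [-0.98141395 -0.01508846 -0.19130867]
 [ 0.19119557  0.00862553 -0.98151406]] [0.0307493  0.56590873 1.08265161]
cell1 top [([0.484, 0.417, -0.0], 0.94), ([0.362, 0.274, 0.0], 0.84), ([0.611, 0.268, 0.002], 0.82)]
cell1 scene [([0.359, 0.269, -0.001], 0.96), ([0.612, 0.277, -0.0], 0.82), ([0.756, 0.272, -0.002], 0.64), ([0.485, 0.416, -0.001], 0.62), ([0.688, 0.214, -0.002], 0.28)]
ring1_to
[... 1119 characters left out ...]
0.91), ([0.476, -0.159, 0.004], 0.81), ([0.481, -0.043, 0.0], 0.76), ([0.687, 0.215, -0.003], 0.39)]
bay2 top [([0.492, 0.077, 0.001], 0.95), ([0.484, -0.038, 0.003], 0.94), ([0.474, -0.157, 0.007], 0.72)]
bay2 scene [([0.494, 0.08, 0.004], 0.91), ([0.476, -0.159, 0.004], 0.81), ([0.481, -0.043, 0.0], 0.76), ([0.687, 0.215, -0.003], 0.39)]
bay3 top [([0.492, 0.077, 0.001], 0.95), ([0.484, -0.038, 0.003], 0.94), ([0.474, -0.157, 0.007], 0.72)]
bay3 scene [([0.494, 0.08, 0.004], 0.91), ([0.476, -0.159, 0.004], 0.81), ([0.481, -0.043, 0.0], 0.76), ([0.687, 0.215, -0.003], 0.39)]
glue top [([0.762, 0.273, -0.004], 0.94), ([0.662, -0.152, 0.011], 0.29)]
glue scene [([0.692, 0.216, -0.001], 0.71)]
```

View pics/top0.png

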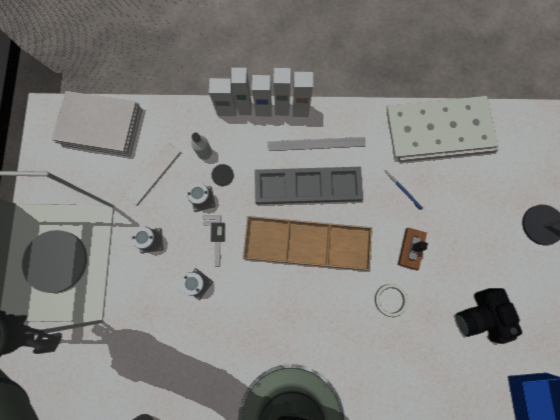

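View pics/scene0.png

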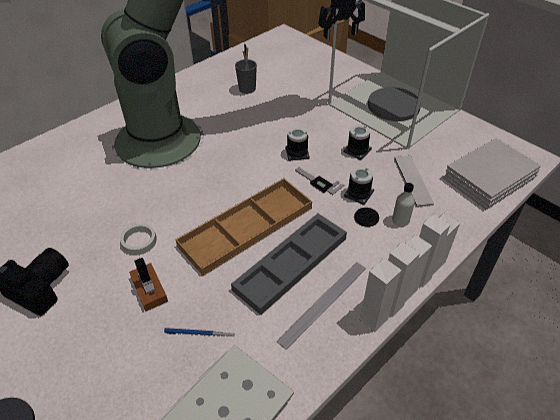

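```bash
cat >> h.py <<'E'
def world(f,u,v,z):
    K=f['intrinsics'];d=f['R'].T@np.array([(u-K[0,2])/K[0,0],(v-K[1,2])/K[1,1],1]);c=-f['R'].T@f['t']
    return c+d*(z-c[2])/d[2]
def wray(f,P,u,v,z):
    "wrist pixel -> world at height z; P=(pos,R) read before the picture"
    K=f['intrinsics'];M=np.array(f['tool_from_camera']);x=(u-K[0,2])/K[0,0];y=(v-K[1,2])/K[1,1];r=np.hypot(x,y)
    d=np.array([np.sin(r)*x/r,np.sin(r)*y/r,np.cos(r)]) if r>1e-9 else np.array([0,0,1.])
    c=P[0]+P[1]@M[:3,3];d=P[1]@M[:3,:3]@d
    return c+d*(z-c[2])/d[2]
def wpix(f,P,X):
    K=f['intrinsics'];M=np.array(f['tool_from_camera']);p=np.linalg.inv(M)@np.append(P[1].T@(np.array(X)-P[0]),1)
    r=np.hypot(p[0],p[1]);th=np.arctan2(r,p[2]);return np.array([K[0,2]+K[0,0]*th*p[0]/r,K[1,2]+K[1,1]*th*p[1]/r])
E
python3 - <<'E'
from h import *
f=bot.grab_frame('top')
for p in [(103,322),(137,225),(113,205),(113,320),(33,205)]: print(p,world(f,*p,0).round(3))
for p in [(47,173),(1,345),(0,173)]: print(p,[world(f,*p,z).round(3).tolist() for z in (.1,.2,.3)])
P=T(); w=bot.grab_frame('wrist'); save(w,'w0'); print(w['intrinsics'],w['tool_from_camera'])
E
```

```text
(103, 322) [0.25 0.54 0.  ]
(137, 225) [0.531 0.467 0.   ]
(113, 205) [0.591 0.544 0.   ]
(113, 320) [0.256 0.512 0.   ]
(33, 205) [0.588 0.787 0.   ]
(47, 173) [[0.659, 0.695, 0.1], [0.63, 0.633, 0.2], [0.601, 0.571, 0.3]]
(1, 345) [[0.196, 0.755, 0.1], [0.211, 0.687, 0.2], [0.225, 0.62, 0.3]]
(0, 173) [[0.657, 0.828, 0.1], [0.629, 0.753, 0.2], [0.6, 0.679, 0.3]]
[[325.1922621    0.         279.48481675]
 [  0.         325.1922621  210.16951364]
 [  0.           0.           1.        ]] [[-9.79964991e-05 -9.48657525e-01 -3.16305061e-01  8.12262305e-02]
 [ 9.99999953e-01 -7.80079581e-07 -3.07476794e-04  4.77968945e-04]
 [ 2.91443432e-04 -3.16305076e-01  9.48657480e-01 -6.98176036e-02]
 [ 0.00000000e+00  0.00000000e+00  0.00000000e+00  1.00000000e+00]]
```

View pics/w0.png

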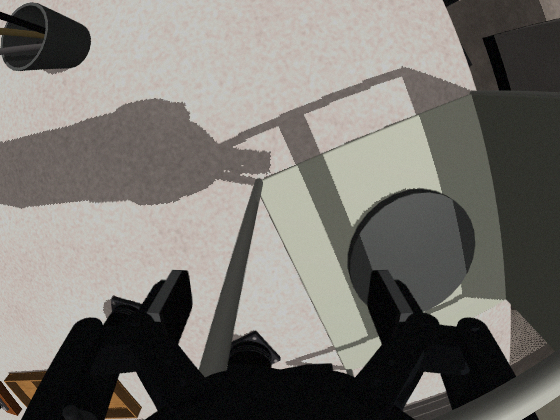

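Run:
```python
from h import *
a=cv2.imread('pics/scene0.png')[0:160,300:500];b=cv2.imread('pics/top0.png')[160:370,0:160]
a=cv2.resize(a,None,fx=2.2,fy=2.2,interpolation=2);b=cv2.resize(b,None,fx=2.2,fy=2.2,interpolation=2)
c=np.zeros((470,800,3),np.uint8);c[:a.shape[0],:a.shape[1]]=a;c[:b.shape[0],445:445+b.shape[1]]=b
cv2.imwrite('pics/crop0.png',cv2.convertScaleAbs(c,alpha=1.5))
bot_P=T(); f=bot.grab_frame('wrist')
print(wray(f,bot_P,260,180,0), [wray(f,bot_P,212,370,z).round(3) for z in (.2,.3,.34)])
```

```text
[0.25087332 0.54763906 0.        ] [array([0.33 , 0.481, 0.2  ]), array([0.244, 0.552, 0.3  ]), array([0.21, 0.58, 0.34])]
```

View pics/crop0.png

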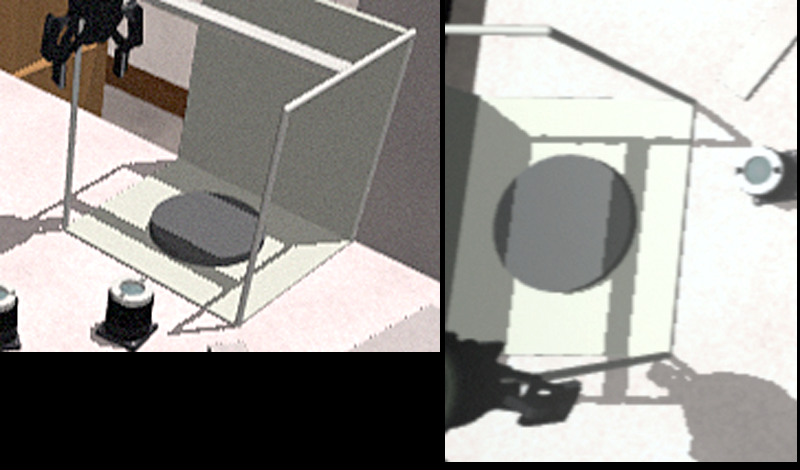

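```bash
python3 -m jog '[[[0,0,-30,0,0,0,1],[0,0,-40,0,0,0,1],[0,0,-40,0,0,0,1],[0,0,-40,0,0,0,1]]]'
python3 - <<'E'
from h import *
s=bot.observe(); P=T();print(s['force'],s['qpos']);f=bot.grab_frame('wrist');save(f,'w1')
p,R=P
for g in [(0.42,0.33,0.45),(0.484,0.417,.4)]: print(R.T@(np.array(g)-p)*1e3)
E
```

```text
clock: 1.75
position: [0.2547, 0.5705, 0.4556]
tool_rot: [3.141, -0.0, 2.722]
force: [0.2, 0.9, 0.2]
grip_width: 0.0855
finger_force: 0.0
[0.23918844 0.88024823 0.15776249] [-1.22811907  0.41191615 -0.02644591  1.38533596  0.01086593  1.34436801
 -0.10386723]
[-248.9724088  -152.18785637    5.6283211 ]
[-271.94900561  -46.66106853   55.6400502 ]
```

View pics/w1.png

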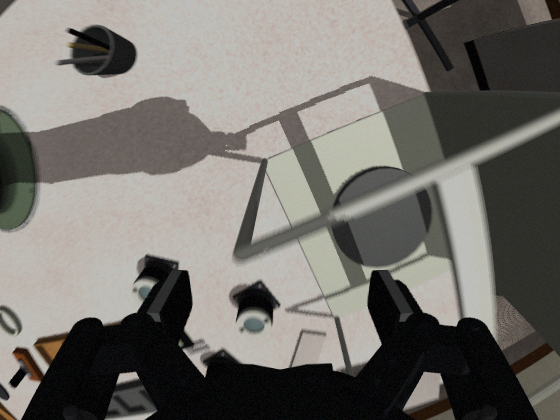

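```bash
python3 -m jog '[[[-42,-25,0,0,0,0,1],[-42,-25,0,0,0,0,1],[-42,-25,0,0,0,0,1],[-42,-25,0,0,0,0,1],[-42,-25,0,0,0,0,1]]]' >/dev/null; python3 -m jog '[[[0,0,0,0,0,0.145,1],[0,0,0,0,0,0.145,1],[0,0,0,0,0,0.145,1],[0,0,0,0,0,0.145,1],[0,0,0,0,0,0.145,1]]]'>/dev/null;  python3 -m jog '[[[0,0,0,0,0,0.145,1],[0,0,0,0,0,0.145,1],[0,0,0,0,0,0.145,1],[0,0,0,0,0,0.136,1],[0,0,0,0,0,0,1]]]'
cat >> h.py <<'E'
from scipy.optimize import minimize
def prism(poly,z0,z1):
    return [np.c_[poly,np.full(len(poly),z)] for z in (z0,z1)]
A=np.linspace(0,2*np.pi,40,endpoint=False);C=np.c_[np.cos(A),np.sin(A)];SQ=np.array([[1,1],[-1,1],[-1,-1],[1,-1]])*.033
def model(f,P,x,y,a,z=0,S=4):
    m=np.zeros((420*S,560*S),np.uint8);c,s=np.cos(a),np.sin(a);sq=SQ@np.array([[c,s],[-s,c]])
    for poly,z0,z1 in ((sq,0,.01),(C*.032,.01,.07),(C*.03,.07,.08)):
        pts=np.array([wpix(f,P,[x+q[0],y+q[1],z+q[2]]) for q in np.vstack(prism(poly,z0,z1))])
        cv2.fillConvexPoly(m,cv2.convexHull(np.round(pts*S).astype(np.int32)),255)
    return cv2.resize(m,(560,420),interpolation=cv2.INTER_AREA)/255.
def fitcell(f,P,reg,x,y,z=0):
    reg=reg.astype(float);best=None
    cost=lambda v:np.abs(model(f,P,v[0],v[1],v[2],z)-reg).sum()/reg.sum()
    for a in np.arange(0,np.pi/2,np.pi/16):
        r=minimize(cost,[x,y,a],method='Nelder-Mead',options=dict(initial_simplex=[[x,y,a],[x+.004,y,a],[x,y+.004,a],[x,y,a+.15]],maxfev=60))
        if best is None or r.fun<best.fun: best=r
    return best.x,best.fun
E
python3 - <<'E'
from h import *
s=bot.observe();print(s['qpos'].round(2));P=T();f=bot.grab_frame('wrist');save(f,'w2')
sp=bot.spot_point('cell1',f); print([(np.round(d['xyz'],3),round(d['conf'],2)) for d in sp])
for d in bot.trace('cell1',f):
    reg=d['region']; 
    v,u=np.nonzero(reg); c=wray(f,P,u.mean(),v.mean(),.05)
    print(d['conf'],reg.sum(),u.mean(),v.mean(),c.round(3))
    if d['conf']>.5: print(fitcell(f,P,reg,c[0],c[1]))
E
```

```text
clock: 3.3
position: [0.3955, 0.371, 0.4539]
tool_rot: [3.142, 0.0, 1.423]
force: [-0.2, 0.5, -0.1]
grip_width: 0.0854
finger_force: 0.0
[-1.07  0.27  0.26  1.62 -0.07  1.27 -0.94]
[(array([0.616, 0.274, 0.002]), 0.69), (array([0.486, 0.419, 0.001]), 0.62), (array([0.362, 0.275, 0.002]), 0.6)]
0.9 2083 417.24627940470475 200.2054728756601 [0.607 0.279 0.05 ]
(array([0.61402327, 0.27339736, 0.25100826]), np.float64(0.03260568749823501))
0.89 2064 267.3047480620155 221.26114341085272 [0.363 0.28  0.05 ]
(array([0.36190421, 0.27388806, 0.93570638]), np.float64(0.03461772305821553))
0.84 1966 333.6887080366226 120.01373346897253 [0.483 0.42  0.05 ]
(array([0.48559786, 0.41932577, 0.15134006]), np.float64(0.044184469311631065))
```

View pics/w2.png

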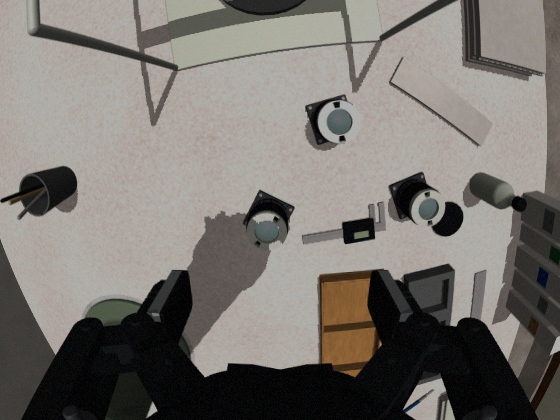

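```bash
python3 -m jog '[[[0,0,0,0,0,-0.133,1],[0,0,0,0,0,-0.133,1],[0,0,0,0,0,-0.133,1]]]' >/dev/null; python3 -m jog '[[[-29.8,37.5,35,0,0,0,1],[-29.8,37.5,35,0,0,0,1],[-29.8,37.5,35,0,0,0,1],[-29.8,37.5,35,0,0,0,1],[-29.8,37.5,35,0,0,0,1]]]'
cat >> h.py <<'E'
def dl(x,y,z,yaw=None):
    p,R=T();d=R.T@(np.array([x,y,z])-p)*1e3;ya=np.arctan2(R[1,0],R[0,0]);
    print('tool shift mm',d.round(1),'then wz' if yaw is not None else '',None if yaw is None else round(-((yaw-ya+np.pi)%(2*np.pi)-np.pi),3), 'yaw',round(ya,3),'pos',p.round(4))
def near(x,y,z=0,r=.06):
    P=T();f=bot.grab_frame('wrist');out=None
    for d in bot.trace('cell1',f):
        v,u=np.nonzero(d['region']);c=wray(f,P,u.mean(),v.mean(),z+.05)
        if np.hypot(c[0]-x,c[1]-y)<r and d['conf']>.3: out=fitcell(f,P,d['region'],c[0],c[1],z);print('cell',out,d['conf']);break
    return f,P,out
E
python3 - <<'E'
from h import *
f,P,o=near(.614,.273); dl(o[0][0],o[0][1],.102,1.822)
save(f,'w3')
for n in ('socket1','bay1'): print([(np.round(d['xyz'],3).tolist(),round(d['conf'],2)) for d in bot.spot_point(n,f)])
E
```

```text
clock: 4.25
position: [0.5815, 0.2882, 0.3052]
tool_rot: [3.141, -0.0, 1.828]
force: [1.0, 1.8, 1.1]
grip_width: 0.0855
finger_force: 0.0
cell (array([0.61395299, 0.27313371, 0.26582562]), np.float64(0.020583623854057143)) 0.88
tool shift mm [-18.2  28.2 199.6] then wz 0.001 yaw 1.823 pos [0.5828 0.2847 0.3016]
[([0.651, 0.061, 0.009], 0.8)]
[([0.487, -0.044, 0.008], 0.97), ([0.493, 0.073, 0.004], 0.95), ([0.472, -0.163, 0.006], 0.8), ([0.69, 0.43, -0.001], 0.66)]
```

```bash
python3 -m jog '[[[-9,14,40,0,0,0,1],[-9,14,40,0,0,0,1],[0,0,40,0,0,-0.014,1],[0,0,40,0,0,0,1],[0,0,20,0,0,0,1]]]' 40 | head -3; python3 -c "
from h import *
dl(.614,.273,.102,1.837)"
```

```text
clock: 4.95
position: [0.6101, 0.2798, 0.1243]
tool_rot: [-3.139, -0.001, 1.842]
tool shift mm [-7.6  2.  22.3] then wz 0.005 yaw 1.842 pos [0.6101 0.2798 0.1243]
```

```bash
python3 -m jog '[[[-8,2,0,0,0,0,1],[0,0,22,0,0,0,1],[0,0,0,0,0,0,0],[0,0,0,0,0,0,0],[0,0,0,0,0,0,0]]]' 60; python3 -m jog '[[[0,0,0,0,0,0,0],[0,0,0,0,0,0,0]]]'; python3 -c "
from h import *
dl(.614,.273,.102,1.837)"
```

```text
clock: 5.45
position: [0.6162, 0.272, 0.1064]
tool_rot: [3.14, -0.001, 1.839]
force: [-1.3, 0.0, 5.4]
grip_width: 0.0629
finger_force: 67.3
clock: 5.65
position: [0.6162, 0.272, 0.1064]
tool_rot: [3.14, -0.001, 1.839]
force: [-1.4, -1.0, 10.0]
grip_width: 0.0628
finger_force: 67.8
tool shift mm [ 1.5 -1.9  4.4] then wz 0.002 yaw 1.839 pos [0.6162 0.272  0.1064]
```

```bash
python3 -m jog '[[[0,0,-40,0,0,0,0],[0,0,-45,0,0,0,0],[0,0,-45,0,0,0.113,0],[0,0,0,0,0,0.113,0],[-40,3,0,0,0,0,0]]]' >/dev/null;  python3 -m jog '[[[-42,3,0,0,0,0,0],[-42,3,0,0,0,0,0],[-42,3,0,0,0,0,0],[-42,3,0,0,0,0,0],[-42,3,0,0,0,0,0]]]' >/dev/null; python3 -m jog '[[[-42,3,0,0,0,0,0],[-42,3,0,0,0,0,0],[-42,3,0,0,0,0,0],[0,0,0,0,0,0,0]]]'
python3 - <<'E'
from h import *
dl(.6615,-.1495,.16,1.613); P=T();f=bot.grab_frame('wrist');save(f,'w4')
for n in ('socket1','bay1'): print([(np.round(d['xyz'],3).tolist(),round(d['conf'],2)) for d in bot.spot_point(n,f)])
t=bot.grab_frame('top');print([(np.round(d['xyz'],3).tolist(),round(d['conf'],2)) for d in bot.spot_point('socket1',t)])
E
```

```text
clock: 7.05
position: [0.6579, -0.1103, 0.2354]
tool_rot: [3.141, 0.004, 1.606]
force: [-1.2, 0.6, -5.3]
grip_width: 0.0626
finger_force: 70.1
tool shift mm [-39.    2.2  75.6] then wz -0.007 yaw 1.606 pos [ 0.6579 -0.1103  0.2354]
[([0.658, -0.043, 0.008], 0.83), ([0.651, 0.061, 0.006], 0.69), ([0.658, -0.107, 0.129], 0.39)]
[([0.474, -0.162, 0.005], 0.96), ([0.486, -0.044, 0.006], 0.93), ([0.491, 0.075, 0.002], 0.72)]
[([0.656, -0.044, 0.01], 0.9), ([0.653, 0.065, 0.01], 0.58)]
```

View pics/w4.png

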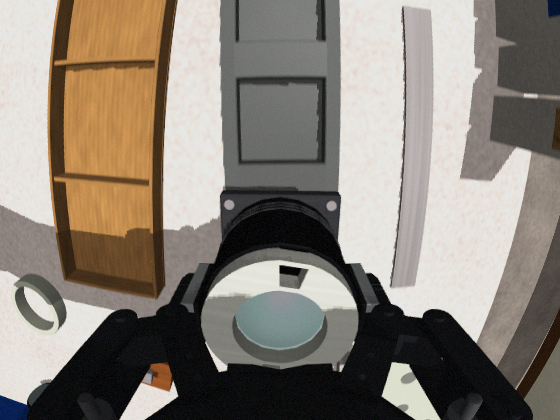

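Run:
```python
from h import *
P=T();f=bot.grab_frame('wrist')
g=cv2.cvtColor(f['img'],cv2.COLOR_RGB2GRAY).astype(np.float32)
c=cv2.cornerSubPix(g,np.array([[238,78],[325,78],[323,162],[240,163]],np.float32).reshape(-1,1,2),(5,5),(-1,-1),(3,30,.01)).reshape(-1,2)
W=np.array([wray(f,P,*q,.03) for q in c]);print(c,W.round(4),W.mean(0))
for q in [(222,20),(222,130),(339,20),(339,150)]: print(q,wray(f,P,*q,.03).round(4))
```

```text
[[238.        78.      ]
 [326.70312   80.341835]
 [323.       162.      ]
 [240.       163.      ]] [[ 0.62    0.0026  0.03  ]
 [ 0.6935  0.0039  0.03  ]
 [ 0.6948 -0.066   0.03  ]
 [ 0.6236 -0.0701  0.03  ]] [ 0.65796594 -0.03240113  0.03      ]
(222, 20) [0.6042 0.0537 0.03  ]
(222, 130) [ 0.6076 -0.0419  0.03  ]
(339, 20) [0.7017 0.058  0.03  ]
(339, 150) [ 0.7079 -0.0547  0.03  ]
```

Run:
```python
from h import *
P=T();f=bot.grab_frame('wrist');print(P[0])
im=f['img'][:,:,::-1].copy()
for cy,col in ((-.0435,(0,0,255)),(-.0325,(0,255,0))):
  for z,h in ((.03,.037),(.008,.037)):
    c0=np.array([.6575,cy]);a=.042;R=np.array([[np.cos(a),-np.sin(a)],[np.sin(a),np.cos(a)]])
    pts=np.array([wpix(f,P,np.append(c0+R@np.array(q)*h,z)) for q in [(1,1),(-1,1),(-1,-1),(1,-1)]])
    cv2.polylines(im,[np.round(pts).astype(np.int32)],True,col,1)
cv2.imwrite('pics/o1.png',cv2.resize(im[30:230,180:400],None,fx=2.7,fy=2.7,interpolation=2))
```

```text
[ 0.6585749  -0.10154206  0.23464993]
```

View pics/o1.png

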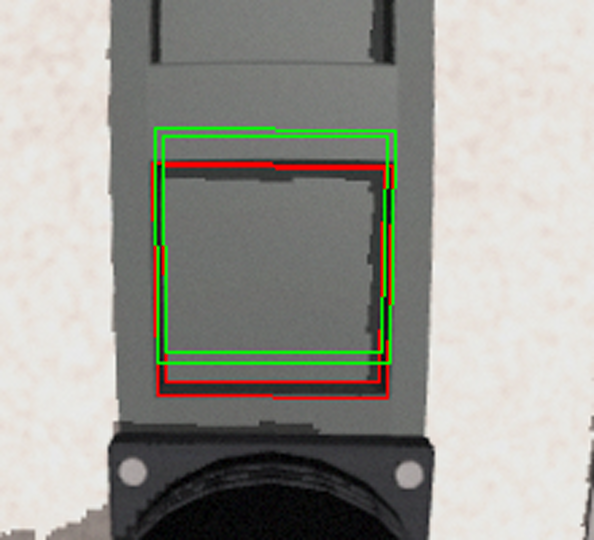

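```bash
python3 -m jog '[[[-25,2,20,0,0,0,0],[-24.5,1,20,0,0,-0.007,0],[0,0,20,0,0,0,0],[0,0,0,0,0,0,0],[0,0,0,0,0,0,0]]]'|grep pos; python3 -c "
from h import *
dl(.662,-.151,.1145,1.613)"
```

```text
position: [0.6638, -0.1512, 0.1748]
tool shift mm [ 0.3 -1.8 60.3] then wz 0.008 yaw 1.621 pos [ 0.6638 -0.1512  0.1748]
```

```bash
python3 -m jog '[[[0,-1.8,20,0,0,0.008,0],[0,0,15,0,0,0,0],[0,0,12,0,0,0,0],[0,0,10,0,0,0,0],[0,0,0,0,0,0,0]]]'; python3 -c "
from h import *
dl(.662,-.151,.1145,1.613)"
```

```text
clock: 8.4
position: [0.6613, -0.1521, 0.1161]
tool_rot: [-3.14, -0.0, 1.612]
force: [-0.5, -0.2, -5.5]
grip_width: 0.0626
finger_force: 70.1
tool shift mm [1.1 0.7 1.6] then wz -0.001 yaw 1.612 pos [ 0.6613 -0.1521  0.1161]
```

```bash
python3 -m jog '[[[0,0,2,0,0,0,0],[0,0,0,0,0,0,0.95],[0,0,0,0,0,0,0.95],[0,0,0,0,0,0,0.95],[0,0,0,0,0,0.13,0.95]]]'; python3 -m jog '[[[0,0,0,0,0,0.144,0.95],[0,0,0,0,0,0.144,0.95],[0,0,0,0,0,0.144,0.95],[0,0,0,0,0,0.144,0.95],[0,0,0,0,0,0.144,0.95]]]' >/dev/null; python3 -m jog '[[[0,0,0,0,0,0.144,0.95],[0,0,0,0,0,0.144,0.95],[0,0,0,0,0,0.144,0.95],[0,0,0,0,0,0.144,0.95],[0,0,0,0,0,0.144,0.95]]]'; python3 -m jog '[[[0,0,0,0,0,0,0.95],[0,0,0,0,0,0,0],[0,0,0,0,0,0,0],[0,0,0,0,0,0,0],[0,0,0,0,0,0,0]]]' 40;python3 -c "
from h import *
dl(.662,-.151,.1145,.042);print(bot.observe()['qpos'].round(2))"
```

```text
clock: 8.9
position: [0.662, -0.1527, 0.116]
tool_rot: [3.141, -0.0, 1.481]
force: [0.3, 0.9, -1.0]
grip_width: 0.0815
finger_force: 0.0
clock: 9.9
position: [0.6621, -0.1523, 0.1159]
tool_rot: [-3.141, -0.001, 0.036]
force: [0.2, 1.0, 0.2]
grip_width: 0.0812
finger_force: 0.0
clock: 10.4
position: [0.662, -0.1522, 0.1159]
tool_rot: [-3.141, -0.001, 0.044]
force: [-1.5, 2.2, 6.0]
grip_width: 0.0631
finger_force: 44.0
tool shift mm [ 0.1 -1.2  1.4] then wz 0.002 yaw 0.044 pos [ 0.662  -0.1522  0.1159]
[-0.22  0.94  0.62  1.59 -0.68  0.84 -0.86]
```

```bash
python3 -m jog '[[[0,0,0,0,0,0,0.95],[0,0,0,0,0,0,0.95],[0,0,-20,0,0,0,0.95],[0,0,-30,0,0,-0.148,0.95],[0,0,-30,0,0,-0.148,0.95]]]' >/dev/null; python3 -m jog '[[[0,0,-30,0,0,-0.148,0.95],[0,0,-30,0,0,-0.148,1],[0,0,0,0,0,-0.148,1],[0,0,0,0,0,-0.148,1],[15,-44.9,0,0,0,0,1]]]'>/dev/null;  python3 -m jog '[[[15,-44.9,0,0,0,0,1],[15,-44.9,0,0,0,0,1],[15,-44.9,0,0,0,0,1],[15,-44.9,0,0,0,0,1],[15,-44.9,0,0,0,0,1]]]' >/dev/null; python3 -m jog '[[[15,-44.9,0,0,0,0,1],[15,-44.9,0,0,0,0,1],[15,-44.9,0,0,0,0,1],[0,0,0,0,0,0,1]]]'
python3 - <<'E'
from h import *
f,P,o=near(.362,.274); dl(o[0][0],o[0][1],.106,o[0][2])
E
```

```text
clock: 12.3
position: [0.4154, 0.2024, 0.2552]
tool_rot: [-3.14, -0.0, 0.939]
force: [-0.2, -0.8, -0.1]
grip_width: 0.0854
finger_force: 0.0
cell (array([0.36158325, 0.27472521, 0.94745745]), np.float64(0.020333205177495838)) 0.82
tool shift mm [ 27.6 -91.1 149.6] then wz -0.015 yaw 0.933 pos [0.4183 0.1982 0.2556]
```

```bash
python3 -m jog '[[[10,-31,30,0,0,-0.015,1],[9,-30,30,0,0,0,1],[9,-30,30,0,0,0,1],[0,0,20,0,0,0,1],[0,0,0,0,0,0,1]]]' 60 >/dev/null; python3 -c "
from h import *
dl(.3616,.2747,.106,.947)"
```

```text
tool shift mm [ 1.9 -1.4 37.6] then wz -0.003 yaw 0.944 pos [0.3617 0.2724 0.1437]
```

```bash
python3 -m jog '[[[2,-1.4,20,0,0,0,1],[0,0,17,0,0,0,1],[0,0,0,0,0,0,0],[0,0,0,0,0,0,0],[0,0,0,0,0,0,0]]]' 60 >/dev/null; python3 -m jog '[[[0,0,0,0,0,0,0]]]'; python3 -c "
from h import *
dl(.3616,.2747,.106,.947)"; python3 -m jog '[[[0,0,-40,0,0,0,0],[0,0,-45,0,0,0.1,0],[0,0,-45,0,0,0.1,0],[0,0,0,0,0,0.14,0],[0,0,0,0,0,0.14,0]]]' >/dev/null; python3 -m jog '[[[0,0,0,0,0,0.14,0],[0,0,0,0,0,0.14,0],[0,0,0,0,0,0.142,0],[0,0,0,0,0,0,0]]]'; python3 -c "
from h import *
dl(.6575,-.0435,.2,.042)"
```

```text
clock: 13.5
position: [0.3625, 0.2757, 0.1096]
tool_rot: [3.141, -0.001, 0.944]
force: [1.0, -5.5, 12.2]
grip_width: 0.0627
finger_force: 67.6
tool shift mm [-1.4 -0.2  3.6] then wz -0.003 yaw 0.944 pos [0.3625 0.2757 0.1096]
clock: 14.4
position: [0.3616, 0.2761, 0.2388]
tool_rot: [-3.142, 0.0, 0.04]
force: [0.4, 0.7, -5.5]
grip_width: 0.0627
finger_force: 71.3
tool shift mm [282.9 331.2  38.8] then wz -0.002 yaw 0.04 pos [0.3616 0.2761 0.2388]
```

```bash
python3 -m jog '[[[31.6,36.8,0,0,0,0,0],[31.6,36.8,0,0,0,0,0],[31.6,36.8,0,0,0,0,0],[31.6,36.8,0,0,0,0,0],[31.6,36.8,0,0,0,0,0]]]' >/dev/null; python3 -m jog '[[[31.6,36.8,0,0,0,0,0],[31.6,36.8,0,0,0,0,0],[31.6,36.8,10,0,0,0,0],[31.5,36.6,20,0,0,0,0],[0,0,0,0,0,0,0]]]' >/dev/null;python3 -m jog '[[[0,0,20,0,0,0,0],[0,0,0,0,0,0,0]]]' >/dev/null; python3 -c "
from h import *
dl(.6589,-.0435,.121,.042)"
```

```text
tool shift mm [ 1.7  2.6 66.4] then wz 0.004 yaw 0.046 pos [ 0.6574 -0.041   0.1874]
```

```bash
python3 -m jog '[[[1.7,2.6,10,0,0,0.004,0],[0,0,20,0,0,0,0],[0,0,20,0,0,0,0],[0,0,16,0,0,0,0],[0,0,0,0,0,0,0]]]' ; python3 -m jog '[[[0,0,2,0,0,0,0],[0,0,0,0,0,0,0],[0,0,0,0,0,0,0.95],[0,0,0,0,0,0,0.95],[0,0,0,0,0,0,0.95]]]'; python3 -m jog '[[[0,0,0,0,0,-0.143,0.95],[0,0,0,0,0,-0.143,0.95],[0,0,0,0,0,-0.143,0.95],[0,0,0,0,0,-0.143,0.95],[0,0,0,0,0,-0.143,0.95]]]' >/dev/null; python3 -m jog '[[[0,0,0,0,0,-0.143,0.95],[0,0,0,0,0,-0.143,0.95],[0,0,0,0,0,-0.143,0.95],[0,0,0,0,0,-0.143,0.95],[0,0,0,0,0,-0.143,0.95]]]'>/dev/null; python3 -m jog '[[[0,0,0,0,0,-0.143,0.95],[0,0,0,0,0,0,0.95],[0,0,0,0,0,0,0],[0,0,0,0,0,0,0],[0,0,0,0,0,0,0]]]' 40;python3 -m jog '[[[0,0,0,0,0,0,0]]]' ; python3 -c "
from h import *
dl(.6575,-.0435,.121,1.613);print(bot.observe()['qpos'].round(2))"
```

```text
clock: 16.1
position: [0.6595, -0.0431, 0.1216]
tool_rot: [-3.141, 0.003, 0.04]
force: [-1.4, 0.1, -4.8]
grip_width: 0.0623
finger_force: 71.1
clock: 16.6
position: [0.6606, -0.0434, 0.1219]
tool_rot: [3.142, -0.001, 0.039]
force: [0.2, -0.1, 0.0]
grip_width: 0.0812
finger_force: 0.0
clock: 18.1
position: [0.6604, -0.0435, 0.1217]
tool_rot: [3.141, 0.0, 1.608]
force: [-2.4, -1.0, 5.8]
grip_width: 0.0627
finger_force: 42.9
clock: 18.2
position: [0.6604, -0.0435, 0.1217]
tool_rot: [3.141, 0.0, 1.608]
force: [-2.9, -1.5, 5.9]
grip_width: 0.0631
finger_force: 42.9
tool shift mm [ 0.1 -2.8  0.7] then wz -0.005 yaw 1.608 pos [ 0.6604 -0.0435  0.1217]
[-0.14  0.81  0.19  1.62 -0.21  0.73  0.18]
```

```bash
python3 -m jog '[[[0,0,0,0,0,0,0.95],[0,0,0,0,0,0,0.95],[0,0,-20,0,0,0,0.95],[0,0,-30,0,0,-0.14,0.95],[0,0,-30,0,0,-0.14,0.95]]]' >/dev/null; python3 -m jog '[[[0,0,-30,0,0,-0.14,0.95],[0,0,-20,0,0,-0.14,1],[0,0,0,0,0,-0.14,1],[0,0,0,0,0,-0.14,1],[0,0,0,0,0,-0.14,1]]]'>/dev/null; python3 -m jog '[[[0,0,0,0,0,-0.14,1],[0,0,0,0,0,-0.14,1],[0,0,0,0,0,-0.14,1],[0,0,0,0,0,-0.14,1],[0,0,0,0,0,-0.144,1]]]'>/dev/null;  python3 -m jog '[[[9.4,44,0,0,0,0,1],[9.4,44,0,0,0,0,1],[9.4,44,0,0,0,0,1],[9.4,44,0,0,0,0,1],[9.4,44,0,0,0,0,1]]]' >/dev/null; python3 -m jog '[[[9.4,44,0,0,0,0,1],[9.4,44,0,0,0,0,1],[9.4,44,0,0,0,0,1],[0,0,0,0,0,0,1],[0,0,0,0,0,0,1]]]'
python3 - <<'E'
from h import *
f,P,o=near(.4856,.4193); dl(o[0][0],o[0][1],.106,o[0][2]+np.pi)
E
```

```text
clock: 20.7
position: [0.5314, 0.2938, 0.2511]
tool_rot: [-3.141, -0.0, -2.986]
force: [0.0, -1.1, 0.5]
grip_width: 0.0853
finger_force: 0.0
cell (array([0.48562047, 0.41987626, 0.14247729]), np.float64(0.030487490659864468)) 0.56
tool shift mm [ 26.8 133.7 145. ] then wz 0.01 yaw -2.989 pos [0.5324 0.2919 0.2511]
```

```bash
python3 -m jog '[[[7,34,20,0,0,0.01,1],[7,34,30,0,0,0,1],[7,34,30,0,0,0,1],[6,32,25,0,0,0,1],[0,0,0,0,0,0,1]]]' 60 >/dev/null; python3 -m jog '[[[0,0,0,0,0,0,1]]]'; python3 -c "
from h import *
dl(.4856,.4199,.106,3.284)"
```

```text
clock: 21.4
position: [0.486, 0.4207, 0.1456]
tool_rot: [-3.14, -0.001, -2.998]
force: [0.3, -0.5, 0.2]
grip_width: 0.0854
finger_force: 0.0
tool shift mm [ 0.5 -0.7 39.6] then wz 0.001 yaw -2.998 pos [0.486  0.4207 0.1456]
```

```bash
python3 -m jog '[[[0.5,-0.7,20,0,0,0,1],[0,0,18,0,0,0,1],[0,0,0,0,0,0,0],[0,0,0,0,0,0,0],[0,0,0,0,0,0,0]]]' 60 >/dev/null; python3 -m jog '[[[0,0,0,0,0,0,0]]]'; python3 -c "
from h import *
dl(.4856,.4199,.106,3.284)"; python3 -m jog '[[[0,0,-40,0,0,0,0],[0,0,-45,0,0,0.05,0],[0,0,-45,0,0,0.05,0],[-19,-45.5,0,0,0,0,0],[-19,-45.5,0,0,0,0,0]]]' >/dev/null; python3 -m jog '[[[-19,-45.5,0,0,0,0,0],[-19,-45.5,0,0,0,0,0],[-19,-45.5,0,0,0,0,0],[-19,-45.5,0,0,0,0,0],[-19,-45.5,0,0,0,0,0]]]'>/dev/null;  python3 -m jog '[[[-19,-45.5,10,0,0,0,0],[0,0,20,0,0,0,0],[0,0,10,0,0,0,0],[0,0,0,0,0,0,0]]]'; python3 -c "
from h import *
dl(.653,.0624,.12,3.184)"
```

```text
clock: 22.0
position: [0.4859, 0.4205, 0.1093]
tool_rot: [3.141, 0.001, -2.998]
force: [-0.6, -1.4, 2.3]
grip_width: 0.0627
finger_force: 66.9
tool shift mm [ 0.4 -0.5  3.3] then wz 0.001 yaw -2.998 pos [0.4859 0.4205 0.1093]
clock: 23.4
position: [0.6522, 0.0647, 0.1972]
tool_rot: [3.141, -0.002, -3.097]
force: [-0.2, -0.3, -4.7]
grip_width: 0.0629
finger_force: 69.9
tool shift mm [-0.9 -2.4 77.2] then wz 0.003 yaw -3.097 pos [0.6522 0.0647 0.1972]
```

```bash
python3 -m jog '[[[-1,-2,20,0,0,0.003,0],[0,0,20,0,0,0,0],[0,0,20,0,0,0,0],[0,0,16,0,0,0,0],[0,0,0,0,0,0,0]]]' ; python3 -m jog '[[[0,0,1.5,0,0,0,0],[0,0,0,0,0,0,0],[0,0,0,0,0,0,0.95],[0,0,0,0,0,0,0.95],[0,0,0,0,0,0,0.95]]]'; python3 -m jog '[[[0,0,0,0,0,0.143,0.95],[0,0,0,0,0,0.143,0.95],[0,0,0,0,0,0.143,0.95],[0,0,0,0,0,0.143,0.95],[0,0,0,0,0,0.143,0.95]]]' >/dev/null; python3 -m jog '[[[0,0,0,0,0,0.143,0.95],[0,0,0,0,0,0.143,0.95],[0,0,0,0,0,0.143,0.95],[0,0,0,0,0,0.143,0.95],[0,0,0,0,0,0.143,0.95]]]'>/dev/null; python3 -m jog '[[[0,0,0,0,0,0.143,0.95],[0,0,0,0,0,0,0.95],[0,0,0,0,0,0,0],[0,0,0,0,0,0,0],[0,0,0,0,0,0,0]]]' 40;python3 -m jog '[[[0,0,0,0,0,0,0]]]' ; python3 -c "
from h import *
dl(.653,.0624,.121,1.613);print(bot.observe()['qpos'].round(2))"
```

```text
clock: 23.9
position: [0.6533, 0.063, 0.121]
tool_rot: [3.142, -0.002, -3.099]
force: [-0.8, 0.4, -4.7]
grip_width: 0.0625
finger_force: 69.7
clock: 24.4
position: [0.6545, 0.0622, 0.1215]
tool_rot: [3.141, 0.001, -3.101]
force: [0.2, -0.9, 0.8]
grip_width: 0.0811
finger_force: 0.0
clock: 25.9
position: [0.6541, 0.0623, 0.1212]
tool_rot: [3.142, -0.001, 1.613]
force: [-2.6, 2.0, 5.8]
grip_width: 0.0629
finger_force: 43.4
clock: 26.0
position: [0.6541, 0.0623, 0.1212]
tool_rot: [-3.142, -0.001, 1.613]
force: [-2.7, 1.9, 5.1]
grip_width: 0.0632
finger_force: 43.4
tool shift mm [ 0.2 -1.1  0.2] then wz 0.0 yaw 1.613 pos [0.6541 0.0623 0.1212]
[-0.34  0.81  0.24  1.64 -0.26  0.72  0.07]
```

```bash
python3 -m jog '[[[0,0,0,0,0,0,0.95],[0,0,0,0,0,0,0.95],[0,0,-40,0,0,0,0.95],[-25,0,-40,0,0,0,0.95],[-45,0,-40,0,0,0,0.95]]]' >/dev/null; python3 -m jog '[[[-45,2,-10,0,0,0,0.95],[-45,2,0,0,0,0,0.95],[-20,2,0,0,0,0,0.95],[0,0,0,0,0,0,0.95],[0,0,0,0,0,0,0.95]]]'
cat >> h.py <<'E'
def rect(f,P,x,y,z=.088,half=.04,n=240):
    g=np.linspace(-half,half,n);m=np.array([[wpix(f,P,[x+a,y+b,z]) for a in g] for b in g[::-1]],np.float32)
    return cv2.remap(f['img'],m[...,0],m[...,1],cv2.INTER_CUBIC)
E
python3 - <<'E'
from h import *
P=T();f=bot.grab_frame('wrist');print(P[0])
ims=[rect(f,P,*c)for c in [(.662,-.1522),(.6604,-.0435),(.6541,.0623)]]
cv2.imwrite('pics/rings.png',np.hstack(ims)[:,:,::-1])
for c in [(.662,-.1522),(.6604,-.0435),(.6541,.0623)]: print(wpix(f,P,(*c,.088)))
E
```

```text
clock: 27.0
position: [0.6668, -0.1099, 0.2439]
tool_rot: [-3.141, -0.0, 1.61]
force: [-0.4, 0.2, -1.3]
grip_width: 0.0807
finger_force: 0.0
[ 0.66675345 -0.1098859   0.24389217]
[271.04184527 268.6242936 ]
[273.66506636 127.28196925]
[270.51628574 -18.84811854]
```

View pics/rings.png

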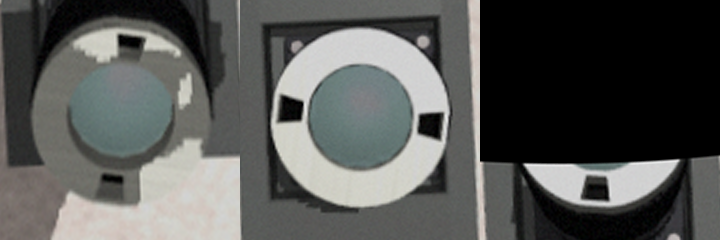

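```bash
cat > ring.py <<'E'
from h import *
import sys
from scipy.ndimage import map_coordinates
def hole(x,y,name):
    P=T();f=bot.grab_frame('wrist');im=rect(f,P,x,y,half=.042,n=421)   # 5 px/mm
    cv2.imwrite(f'pics/{name}.png',im[:,:,::-1]);g=cv2.GaussianBlur(cv2.cvtColor(im,cv2.COLOR_RGB2GRAY).astype(np.float32),(0,0),2)
    c=cv2.HoughCircles(cv2.convertScaleAbs(g),cv2.HOUGH_GRADIENT,2,400,param1=80,param2=20,minRadius=143,maxRadius=157)
    if c is None: print('no circle');return
    cx,cy,r=c[0,0];print(name,'circle off mm',((cx-210)/5).round(1),((210-cy)/5).round(1),'r',r/5)
    # dark blobs in the ring annulus
    yy,xx=np.mgrid[:421,:421];rad=np.hypot(xx-cx,yy-cy)/5
    m=((rad>19)&(rad<28.5)&(g<60)).astype(np.uint8);n,l,s,ct=cv2.connectedComponentsWithStats(m)
    k=[(s[i,4],((ct[i]-[cx,cy])/5*[1,-1]).round(2)) for i in range(1,n) if s[i,4]>200];k.sort(key=lambda t:-t[0]);print(k)
    if len(k)>1: d=k[0][1]-k[1][1];print('angle mod pi',np.arctan2(d[1],d[0])%np.pi,'sep',np.hypot(*d),'mid',(k[0][1]+k[1][1])/2)
E
python3 -m jog '[[[45,-5,20,0,0,0,0.95],[45,-5,20,0,0,0,0.95],[0,0,0,0,0,0,0.95],[0,0,0,0,0,0,0.95]]]' | grep pos; python3 -c "
from ring import *
hole(.6541,.0623,'rC');hole(.6604,-.0435,'rB0')"; python3 -m jog '[[[-45,0,0,0,0,0,0.95],[-45,0,0,0,0,0,0.95],[-15,0,0,0,0,0,0.95],[0,0,0,0,0,0,0.95],[0,0,0,0,0,0,0.95]]]' | grep pos; python3 -c "
from ring import *
hole(.6604,-.0435,'rB')"; python3 -m jog '[[[-45,0,0,0,0,0,0.95],[-45,0,0,0,0,0,0.95],[-15,0,0,0,0,0,0.95],[0,0,0,0,0,0,0.95],[0,0,0,0,0,0,0.95]]]' | grep pos; python3 -c "
from ring import *
hole(.662,-.1522,'rA')
a=np.hstack([cv2.resize(cv2.imread(f'pics/{n}.png'),(260,260)) for n in ('rA','rB','rC')]);cv2.imwrite('pics/r3.png',a)
t=bot.grab_frame('top');print(bot.spot_point('spanner',t))"
```

```text
position: [0.6531, -0.0176, 0.2036]
rC circle off mm 0.6 -0.2 r 29.84
[(np.int32(1195), array([ 1.39, 23.6 ])), (np.int32(1124), array([ -1.79, -23.29]))]
angle mod pi 1.5030817153875107 sep 46.99770739089302 mid [-0.2    0.155]
rB0 circle off mm 0.2 0.2 r 29.84
[(np.int32(684), array([-23.66,   4.92])), (np.int32(532), array([23.2 , -0.48]))]
angle mod pi 3.026861849104987 sep 47.170113419409965 mid [-0.23  2.22]
position: [0.6575, -0.1254, 0.2043]
rB circle off mm 0.2 1.4 r 29.4
[(np.int32(1331), array([-23.45,   1.87])), (np.int32(1261), array([23.3 , -3.28]))]
angle mod pi 3.031874619742477 sep 47.032807698456615 mid [-0.075 -0.705]
position: [0.6619, -0.2286, 0.2039]
rA circle off mm -0.2 0.2 r 29.36
[(np.int32(1379), array([ 3.72, 23.85])), (np.int32(1274), array([ -2.59, -22.67]))]
angle mod pi 1.4359785333517014 sep 46.945995569377374 mid [0.565 0.59 ]
[{'xyz': [0.7621, 0.2738, -0.0017], 'conf': 0.65}]
```

View pics/r3.png

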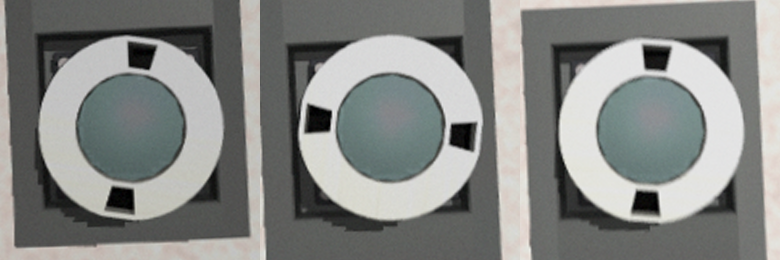

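```bash
python3 -m jog '[[[-33,-40,-12,0,0,0,1],[-33,-40,-12,0,0,0,1],[-33,-40,-12,0,0,0,1],[-33,-40,-12,0,0,0,1],[-33,-40,-12,0,0,0,1]]]' | grep pos;python3 -m jog '[[[0,0,0,0,0,0,1],[0,0,0,0,0,0,1]]]' | grep pos
python3 - <<'E'
from h import *
P=T();f=bot.grab_frame('wrist')
for n in ('spanner','rest_slot'): print(n,[(np.round(d['xyz'],4).tolist(),round(d['conf'],2)) for d in bot.spot_point(n,f)])
cv2.imwrite('pics/sp.png',np.hstack([rect(f,P,.47,-.347,z,.07,380) for z in (.028,.112)])[:,:,::-1])
E
```

```text
position: [0.4788, -0.3923, 0.2611]
position: [0.4798, -0.3923, 0.261]
spanner [([0.4698, -0.3468, 0.027], 0.69)]
rest_slot [([0.4722, -0.3476, 0.0302], 0.63)]
```

View pics/sp.png

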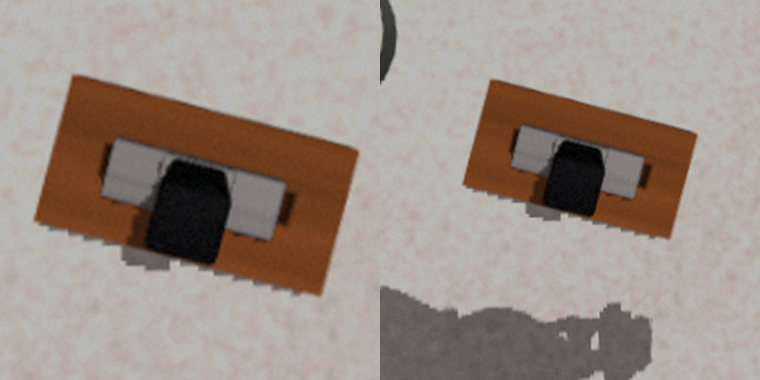

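```bash
python3 -m jog '[[[0,0,0,0,0,0.147,1],[0,0,0,0,0,0.147,1],[21,-10,0,0,0,0,1],[21,-10,0,0,0,0,1],[0,0,0,0,0,0,1]]]' >/dev/null; python3 -m jog '[[[0,0,0,0,0,0,1]]]' >/dev/null
python3 - <<'E'
from h import *
dl(.471,-.3465,.142,1.316)
P=T();f=bot.grab_frame('wrist');d=bot.trace('spanner',f)
print([(np.round(q['xyz'],4).tolist(),round(q['conf'],2)) for q in bot.spot_point('spanner',f)])
im=f['img'][:,:,::-1].copy()
if d: 
  m=d[0]['region'];print(d[0]['conf'],m.sum());im[m]=im[m]//2+np.array([0,0,100],np.uint8)
cv2.imwrite('pics/sp2.png',im[200:420,130:430])
E
```

```text
tool shift mm [ -1.3  -0.8 118.3] then wz 0.002 yaw 1.318 pos [ 0.4721 -0.3455  0.2603]
[([0.4661, -0.3484, 0.0277], 0.91)]
0.76 2469
```

View pics/sp2.png

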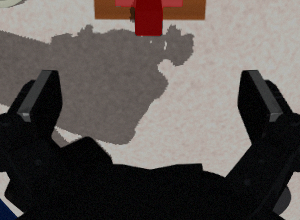

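```bash
python3 -m jog '[[[-1,-1,35,0,0,0,1],[0,0,35,0,0,0,1],[0,0,30,0,0,0,1],[0,0,18,0,0,0,1],[0,0,0,0,0,0,1]]]'; python3 -m jog '[[[0,0,0,0,0,0,0],[0,0,0,0,0,0,0],[0,0,0,0,0,0,0],[0,0,0,0,0,0,0],[0,0,0,0,0,0,0]]]' 20;  python3 -m jog '[[[0,0,0,0,0,0,0],[0,0,0,0,0,0,0],[0,0,0,0,0,0,0],[0,0,0,0,0,0,0],[0,0,0,0,0,0,0]]]'
```

```text
clock: 30.85
position: [0.4689, -0.3472, 0.1401]
tool_rot: [-3.138, -0.001, 1.315]
force: [-0.4, 0.9, -0.5]
grip_width: 0.0854
finger_force: 0.0
clock: 31.35
position: [0.4701, -0.3475, 0.143]
tool_rot: [3.141, 0.0, 1.316]
force: [0.2, 0.1, 6.1]
grip_width: 0.0195
finger_force: 29.1
clock: 31.85
position: [0.4701, -0.3475, 0.143]
tool_rot: [3.141, 0.0, 1.316]
force: [-0.3, 0.8, 7.4]
grip_width: 0.0196
finger_force: 29.3
```

```bash
python3 -m jog '[[[0,0,0,0,0,0,0.7],[0,0,0,0,0,0,0.7],[0,0,0,0,0,0,0.7],[0,0,0,0,0,0.143,0.7],[0,0,0,0,0,0.143,0.7]]]' >/dev/null; python3 -m jog '[[[0,0,0,0,0,0.143,0.7],[0,0,0,0,0,0.143,0.7],[0,0,0,0,0,0.143,0.7],[0,0,0,0,0,0.143,0.7],[0,0,0,0,0,0.143,0.7]]]' >/dev/null; python3 -m jog '[[[0,0,0,0,0,0.143,0.7],[0,0,0,0,0,0.143,0.7],[0,0,0,0,0,0.143,0.7],[0,0,0,0,0,0.143,0.7],[0,0,0,0,0,0,0.7]]]' | grep -E 'pos|rot';  python3 -m jog '[[[0,0,0,0,0,0,0],[0,0,0,0,0,0,0],[0,0,0,0,0,0,0],[0,0,0,0,0,0,0],[0,0,0,0,0,0,0]]]' 30;python3 -m jog '[[[0,0,0,0,0,0,0],[0,0,0,0,0,0,0],[0,0,0,0,0,0,0]]]' 80;python3 -c "
from h import *
dl(.47,-.3475,.143,-.255);s=bot.observe();print(s['moment'],s['qpos'].round(2))"
```

```text
position: [0.4699, -0.3471, 0.1421]
tool_rot: [3.141, 0.001, -0.259]
clock: 33.85
position: [0.4698, -0.3475, 0.1425]
tool_rot: [-3.142, -0.0, -0.257]
force: [0.3, -0.7, 0.4]
grip_width: 0.0197
finger_force: 34.6
clock: 34.15
position: [0.4698, -0.3475, 0.1426]
tool_rot: [3.141, -0.0, -0.257]
force: [-1.1, 1.0, 4.9]
grip_width: 0.019
finger_force: 78.0
tool shift mm [ 0.2 -0.  -0.4] then wz -0.002 yaw -0.257 pos [ 0.4698 -0.3475  0.1426]
[0.05525865 0.25687506 0.04614741] [ 0.08  0.81  0.7   1.85 -0.75  0.76 -0.64]
```

```bash
python3 -m jog '[[[0,0,-15,0,0,0,0],[0,0,-35,0,0,0,0],[0,0,-30,0,0,-0.141,0],[0,0,-30,0,0,-0.141,0],[0,0,0,0,0,-0.141,0]]]' | grep -E 'pos|grip'; python3 -m jog '[[[0,0,0,0,0,-0.141,0],[0,0,0,0,0,-0.141,0],[0,0,0,0,0,-0.141,0],[0,0,0,0,0,-0.141,0],[0,0,0,0,0,-0.141,0]]]' >/dev/null; python3 -m jog '[[[0,0,0,0,0,-0.141,0],[0,0,0,0,0,-0.141,0],[0,0,0,0,0,-0.141,0],[0,0,0,0,0,-0.141,0],[36.6,27.4,0,0,0,0,0]]]' >/dev/null; python3 -m jog '[[[36.6,27.4,0,0,0,0,0],[36.6,27.4,0,0,0,0,0],[36.6,27.4,0,0,0,0,0],[36.6,27.4,0,0,0,0,0],[36.6,27.4,0,0,0,0,0]]]' >/dev/null;python3 -m jog '[[[0,0,10,0,0,0,0],[0,0,10,0,0,0,0],[0,0,0,0,0,0,0]]]'
python3 - <<'E'
from h import *
dl(.662,-.1522,.216,1.436);print(bot.observe()['moment'])
P=T();f=bot.grab_frame('wrist');save(f,'w5')
E
```

```text
position: [0.4704, -0.3484, 0.2567]
grip_width: 0.0195
clock: 36.45
position: [0.6613, -0.1529, 0.2314]
tool_rot: [-3.139, 0.001, 1.434]
force: [-1.5, 0.4, -1.6]
grip_width: 0.0186
finger_force: 78.4
tool shift mm [ 0.8  0.6 15.4] then wz -0.002 yaw 1.434 pos [ 0.6613 -0.1529  0.2314]
[-0.0407699   0.05514076 -0.0204411 ]
```

View pics/w5.png

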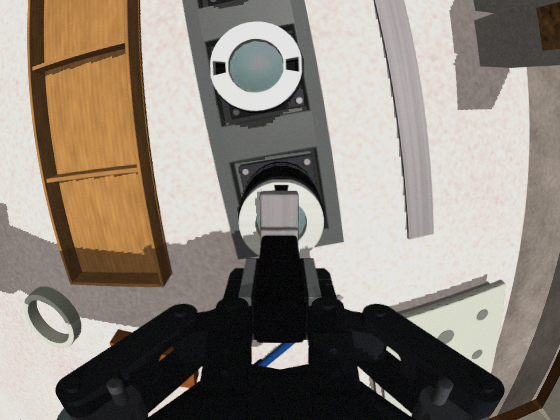

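```bash
python3 -m jog '[[[0.8,0.6,10,0,0,-0.002,0],[0,0,6,0,0,0,0],[0,0,0,0,0,0,0],[0,0,0,0,0,0,0]]]' >/dev/null; python3 -c "
from h import *
dl(.662,-.1522,.2026,1.436);s=bot.observe();print(s['moment'],s['force'])"
```

```text
tool shift mm [-0.7 -1.  13.8] then wz 0.0 yaw 1.436 pos [ 0.6631 -0.1516  0.2164]
[-0.03266037 -0.02306136  0.02692535] [ 0.60432943  0.47663379 -1.13947217]
```

```bash
python3 -m jog '[[[-0.7,-1,2,0,0,0,0],[0,0,3,0,0,0,0],[0,0,3,0,0,0,0],[0,0,0,0,0,0,0]]]'|grep -E 'pos|force'; python3 -m jog '[[[0,0,3,0,0,0,0],[0,0,0,0,0,0,0]]]'|grep -E 'pos|force';python3 -c "
from h import *
dl(.662,-.1522,.2026,1.436);s=bot.observe();print(s['moment'],s['force'])"
```

```text
position: [0.662, -0.1519, 0.2079]
force: [-0.4, -0.4, -1.0]
finger_force: 78.4
position: [0.6621, -0.1519, 0.2051]
force: [0.8, 0.1, -1.5]
finger_force: 78.4
tool shift mm [-0.3 -0.   2.5] then wz 0.001 yaw 1.437 pos [ 0.6621 -0.1519  0.2051]
[-0.04983172 -0.10402505  0.03311083] [ 0.84522677  0.13252634 -1.4541382 ]
```

```bash
python3 -m jog '[[[0,0,2,0,0,0,0],[0,0,0,0,0,0.12,0],[0,0,0,0,0,0.12,0],[0,0,0,0,0,0.12,0],[0,0,0,0,0,0.12,0]]]'|grep -E 'pos|force|rot'
cat > m.py <<'E'
from h import *
s=bot.observe();print('yaw',round(s['tool_rot'][2],3),'Mz',round(s['moment'][2],3),'F',np.round(s['force'],1),'pos',np.round(s['position'],4),'q7',round(s['qpos'][6],2))
E
python3 m.py; python3 -m jog '[[[0,0,0,0,0,0.06,0],[0,0,0,0,0,0,0]]]' >/dev/null; python3 m.py
```

```text
position: [0.6621, -0.152, 0.2033]
tool_rot: [3.142, 0.0, 0.952]
force: [-0.2, -0.3, -3.0]
finger_force: 78.6
yaw 0.952 Mz 0.122 F [-0.2 -0.3 -3. ] pos [ 0.6621 -0.152   0.2033] q7 -0.15
yaw 0.896 Mz 0.059 F [-1.1 -0.7 -2.1] pos [ 0.6621 -0.1519  0.2033] q7 -0.2
```

```bash
cat >> m.py <<'E'
import sys
sys.exit(int(abs(s['moment'][2])>0.6))
E
J="python3 -m jog"; q() { python3 m.py; }
$J '[[[0,0,0,0,0,0.06,0],[0,0,0,0,0,0,0]]]' >/dev/null; q && $J '[[[0,0,0,0,0,0.06,0],[0,0,0,0,0,0,0]]]' >/dev/null && q && $J '[[[0,0,0,0,0,0.06,0],[0,0,0,0,0,0,0]]]' >/dev/null && q && $J '[[[0,0,0,0,0,0.06,0],[0,0,0,0,0,0,0]]]' >/dev/null && q && $J '[[[0,0,0,0,0,0.06,0],[0,0,0,0,0,0,0]]]' >/dev/null && q && $J '[[[0,0,0,0,0,0.06,0],[0,0,0,0,0,0,0]]]' >/dev/null && q
```

```text
yaw 0.838 Mz 0.017 F [ 0.9 -0.1 -2.9] pos [ 0.6621 -0.1519  0.2033] q7 -0.25
yaw 0.778 Mz 0.054 F [ 0.4 -0.1 -2.6] pos [ 0.6621 -0.1519  0.2033] q7 -0.3
yaw 0.719 Mz 0.001 F [ 0.1  0.8 -1.9] pos [ 0.6621 -0.1519  0.2034] q7 -0.35
yaw 0.659 Mz 0.0 F [-0.2  0.3 -2. ] pos [ 0.6621 -0.1519  0.2033] q7 -0.39
yaw 0.599 Mz 0.063 F [-0.1 -0.5 -2.4] pos [ 0.6621 -0.1519  0.2033] q7 -0.44
yaw 0.539 Mz 0.052 F [-0.5  0.3 -2.1] pos [ 0.6621 -0.1518  0.2034] q7 -0.49
```

```bash
J="python3 -m jog"; q() { python3 m.py; }
$J '[[[0,0,0,0,0,0.06,0],[0,0,0,0,0,0,0]]]' >/dev/null; q && $J '[[[0,0,0,0,0,0.06,0],[0,0,0,0,0,0,0]]]' >/dev/null && q && $J '[[[0,0,0,0,0,0.06,0],[0,0,0,0,0,0,0]]]' >/dev/null && q && $J '[[[0,0,0,0,0,0.06,0],[0,0,0,0,0,0,0]]]' >/dev/null && q && $J '[[[0,0,0,0,0,0.06,0],[0,0,0,0,0,0,0]]]' >/dev/null && q && $J '[[[0,0,0,0,0,0.06,0],[0,0,0,0,0,0,0]]]' >/dev/null && q && $J '[[[0,0,0,0,0,0.06,0],[0,0,0,0,0,0,0]]]' >/dev/null && q && $J '[[[0,0,0,0,0,0.06,0],[0,0,0,0,0,0,0]]]' >/dev/null && q
```

```text
yaw 0.479 Mz 0.036 F [ 0.6  0.7 -1.7] pos [ 0.6621 -0.1518  0.2034] q7 -0.54
yaw 0.419 Mz 0.01 F [ 0.2  0.5 -1.2] pos [ 0.6621 -0.1519  0.2034] q7 -0.59
yaw 0.359 Mz 0.06 F [ 0.2  0.6 -2.2] pos [ 0.6621 -0.1518  0.2034] q7 -0.64
yaw 0.3 Mz 0.135 F [ 1.5  2.5 -1.5] pos [ 0.6624 -0.1515  0.2035] q7 -0.69
yaw 0.241 Mz 0.675 F [-2.2  4.7  2.9] pos [ 0.6621 -0.1511  0.2035] q7 -0.74
```

```bash
J="python3 -m jog"; $J '[[[0,0,0,0,0,0.05,0],[0,0,0,0,0,0,0]]]' >/dev/null; python3 m.py;  $J '[[[0,0,0,0,0,0.04,0],[0,0,0,0,0,0,0]]]' >/dev/null; python3 m.py
```

```text
yaw 0.192 Mz 1.637 F [-2.8  4.4  3.3] pos [ 0.662  -0.151   0.2036] q7 -0.78
yaw 0.152 Mz 1.673 F [-4.3  5.3  4.9] pos [ 0.662  -0.151   0.2036] q7 -0.81
```

```bash
python3 -m jog '[[[0,0,0,0,0,-0.06,0],[0,0,0,0,0,-0.06,0],[0,0,0,0,0,0,0]]]' >/dev/null; python3 m.py; python3 -m jog '[[[0,0,-5,0,0,0,0],[0,0,-10,0,0,0,0],[0,0,-15,0,0,0,0],[0,0,0,0,0,0,0]]]'
python3 - <<'E'
from h import *
P=T();f=bot.grab_frame('wrist');save(f,'w6');print(P[0])
c=P[0]
# bar seen in tool-aligned patch: crop
cv2.imwrite('pics/w6c.png',cv2.resize(f['img'][100:300,180:380,::-1],(560,560)))
E
```

```text
yaw 0.272 Mz 0.103 F [-2.4  2.7 -0.6] pos [ 0.662  -0.1517  0.2035] q7 -0.71
clock: 41.5
position: [0.6629, -0.1527, 0.2364]
tool_rot: [3.139, -0.003, 0.266]
force: [0.9, -0.2, -1.7]
grip_width: 0.019
finger_force: 80.3
[ 0.66290752 -0.15273367  0.23636194]
```

View pics/w6c.png

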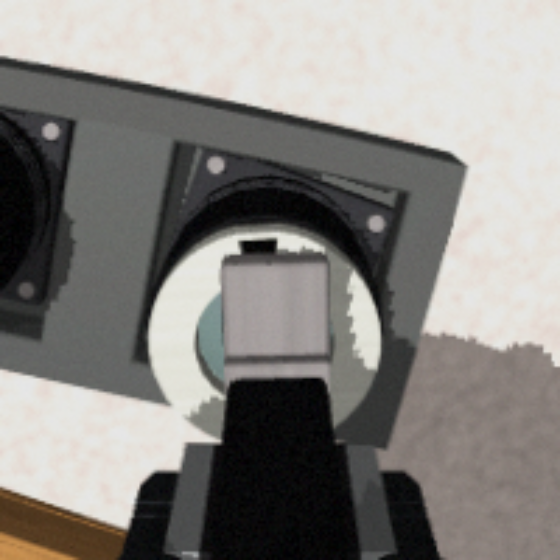

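```bash
J="python3 -m jog"; $J '[[[0,0,-10,0,0,-0.138,0],[0,0,-10,0,0,-0.138,0],[0,0,0,0,0,-0.138,0],[0,0,0,0,0,-0.138,0],[0,0,0,0,0,-0.138,0]]]' >/dev/null;  $J '[[[0,0,0,0,0,-0.138,0],[0,0,0,0,0,-0.138,0],[0,0,0,0,0,-0.138,0],[0,0,0,0,0,-0.138,0],[0,0,0,0,0,-0.138,0]]]' >/dev/null;  $J '[[[0,0,0,0,0,-0.138,0],[0,0,0,0,0,-0.138,0],[0,0,0,0,0,-0.138,0],[0,0,0,0,0,-0.138,0],[0,0,0,0,0,-0.138,0]]]' >/dev/null;  $J '[[[0,0,0,0,0,-0.138,0],[0,0,0,0,0,-0.138,0],[0,0,0,0,0,-0.138,0],[0,0,0,0,0,-0.138,0],[0,0,0,0,0,-0.138,0]]]' >/dev/null; $J '[[[5,36,0,0,0,0,0],[5,36,0,0,0,0,0],[4,35,0,0,0,0,0],[0,0,0,0,0,0,0],[0,0,0,0,0,0,0]]]' >/dev/null; python3 -c "
from h import *
dl(.6604,-.0435,.216,3.03)"; python3 m.py
```

```text
tool shift mm [-0.  -0.1 37.2] then wz -0.002 yaw 3.028 pos [ 0.6604 -0.0434  0.2532]
yaw 3.028 Mz -0.014 F [ 0.3 -1.5 -1.8] pos [ 0.6604 -0.0434  0.2532] q7 1.42
```

```bash
J="python3 -m jog"; $J '[[[0,0,15,0,0,0,0],[0,0,15,0,0,0,0],[0,0,7,0,0,0,0],[0,0,0,0,0,0,0],[0,0,0,0,0,0,0]]]' >/dev/null; python3 -c "
from h import *
dl(.6604,-.0435,.2034,3.03)"; $J '[[[0,0,3,0,0,0,0],[0,0,3,0,0,0,0],[0,0,0,0,0,0,0]]]' >/dev/null; python3 m.py;  $J '[[[0,0,2,0,0,0,0],[0,0,0,0,0,0,0]]]' >/dev/null; python3 m.py
```

```text
tool shift mm [ 0.2  0.8 12.8] then wz -0.004 yaw 3.026 pos [ 0.6605 -0.0443  0.2162]
yaw 3.027 Mz -0.024 F [-0.3  0.3 -1.2] pos [ 0.6604 -0.044   0.2102] q7 1.41
yaw 3.027 Mz -0.036 F [ 0.4  0.8 -1.7] pos [ 0.6604 -0.044   0.2083] q7 1.41
```

```bash
J="python3 -m jog"; $J '[[[0,0.3,2,0,0,0,0],[0,0,2,0,0,0,0],[0,0,0.7,0,0,0,0],[0,0,0,0,0,0,0]]]' >/dev/null; python3 m.py; $J '[[[0,0,0,0,0,0.11,0],[0,0,0,0,0,0.11,0],[0,0,0,0,0,0.11,0],[0,0,0,0,0,0.11,0],[0,0,0,0,0,0,0]]]' >/dev/null; python3 m.py; q() { python3 m.py; }
$J '[[[0,0,0,0,0,0.06,0],[0,0,0,0,0,0,0]]]' >/dev/null; q && $J '[[[0,0,0,0,0,0.06,0],[0,0,0,0,0,0,0]]]' >/dev/null && q && $J '[[[0,0,0,0,0,0.06,0],[0,0,0,0,0,0,0]]]' >/dev/null && q && $J '[[[0,0,0,0,0,0.06,0],[0,0,0,0,0,0,0]]]' >/dev/null && q && $J '[[[0,0,0,0,0,0.06,0],[0,0,0,0,0,0,0]]]' >/dev/null && q && $J '[[[0,0,0,0,0,0.06,0],[0,0,0,0,0,0,0]]]' >/dev/null && q && $J '[[[0,0,0,0,0,0.06,0],[0,0,0,0,0,0,0]]]' >/dev/null && q && $J '[[[0,0,0,0,0,0.06,0],[0,0,0,0,0,0,0]]]' >/dev/null && q
```

```text
yaw 3.027 Mz -0.001 F [-0.9  0.  -1.2] pos [ 0.6605 -0.0438  0.2036] q7 1.41
yaw 2.585 Mz 0.026 F [ 0.2 -0.4 -2.6] pos [ 0.6606 -0.0435  0.2037] q7 1.05
yaw 2.529 Mz 0.019 F [ 0.4  0.2 -1.3] pos [ 0.6606 -0.0436  0.2038] q7 1.0
yaw 2.469 Mz 0.044 F [ 0.8  1.2 -1.8] pos [ 0.6606 -0.0437  0.2038] q7 0.95
yaw 2.409 Mz -0.035 F [ 1.1  1.2 -2. ] pos [ 0.6606 -0.0437  0.2037] q7 0.9
yaw 2.349 Mz 0.067 F [ 1.7  0.8 -1.1] pos [ 0.6606 -0.0437  0.2037] q7 0.85
yaw 2.289 Mz 0.029 F [ 2.1  1.2 -1.6] pos [ 0.6606 -0.0437  0.2038] q7 0.81
yaw 2.229 Mz 0.065 F [ 1.   0.2 -1.8] pos [ 0.6606 -0.0437  0.2038] q7 0.76
yaw 2.169 Mz 0.025 F [ 1.5  0.9 -0.6] pos [ 0.6605 -0.0438  0.2037] q7 0.71
yaw 2.11 Mz 0.432 F [-4.2  2.3  2.4] pos [ 0.6601 -0.0433  0.2037] q7 0.66
```

```bash
J="python3 -m jog"; $J '[[[0,0,0,0,0,0.04,0],[0,0,0,0,0,0,0]]]' >/dev/null; python3 m.py;  $J '[[[0,0,0,0,0,0.04,0],[0,0,0,0,0,0,0]]]' >/dev/null; python3 m.py;  $J '[[[0,0,0,0,0,0.04,0],[0,0,0,0,0,0,0]]]' >/dev/null; python3 m.py
```

```text
yaw 2.071 Mz 0.66 F [-6.3  4.5  5.7] pos [ 0.66   -0.043   0.2038] q7 0.63
yaw 2.031 Mz 1.123 F [-7.9  3.9  7.5] pos [ 0.6597 -0.0432  0.2038] q7 0.59
yaw 1.991 Mz 1.282 F [-10.1   1.8   9.6] pos [ 0.6594 -0.0437  0.2038] q7 0.56
```

```bash
J="python3 -m jog"; $J '[[[0,0,0,0,0,0.05,0],[0,0,0,0,0,0,0]]]' >/dev/null; python3 m.py; $J '[[[0,0,0,0,0,-0.07,0],[0,0,0,0,0,-0.07,0],[0,0,0,0,0,0,0]]]' >/dev/null; python3 m.py; $J '[[[0,0,-5,0,0,0,0],[0,0,-10,0,0,0,0],[0,0,-15,0,0,0,0],[0,0,0,0,0,0,0],[0,0,0,0,0,0,0]]]' >/dev/null; python3 m.py
python3 - <<'E'
from h import *
P=T();f=bot.grab_frame('wrist')
cv2.imwrite('pics/w7c.png',cv2.resize(f['img'][100:300,180:380,::-1],(560,560)))
E
```

```text
yaw 1.942 Mz 2.179 F [-11.1   0.1  10.8] pos [ 0.6593 -0.0438  0.2038] q7 0.52
yaw 2.082 Mz 0.099 F [-4.9 -0.   1.3] pos [ 0.66   -0.044   0.2036] q7 0.64
yaw 2.077 Mz 0.029 F [-0.2 -0.3 -2.4] pos [ 0.6608 -0.0437  0.2345] q7 0.62
```

View pics/w7c.png

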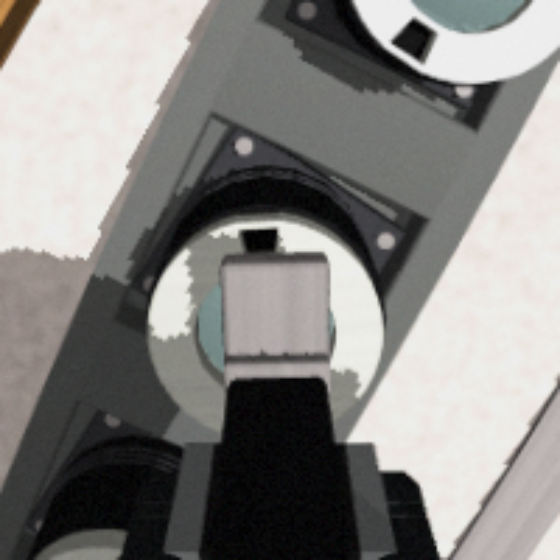

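```bash
J="python3 -m jog"; $J '[[[0,0,-10,0,0,0.143,0],[0,0,-8,0,0,0.143,0],[0,0,0,0,0,0.144,0],[0,0,0,0,0,0.144,0],[0,0,0,0,0,0,0]]]' >/dev/null; $J '[[[35,-4.6,0,0,0,0,0],[35,-4.6,0,0,0,0,0],[35,-4.6,0,0,0,0,0],[0,0,0,0,0,0,0],[0,0,0,0,0,0,0]]]' >/dev/null; python3 -c "
from h import *
dl(.6541,.0623,.216,1.503)";  $J '[[[0,0,15,0,0,0,0],[0,0,15,0,0,0,0],[0,0,6,0,0,0,0],[0,0,0,0,0,0,0],[0,0,0,0,0,0,0]]]' >/dev/null; python3 -c "
from h import *
dl(.6541,.0623,.2034,1.503)"
```

```text
tool shift mm [-0.4  0.5 35.4] then wz 0.005 yaw 1.508 pos [0.6537 0.0628 0.2514]
tool shift mm [ 0.7  0.1 12.2] then wz -0.0 yaw 1.503 pos [0.654  0.0616 0.2156]
```

```bash
J="python3 -m jog"; q() { python3 m.py; }; $J '[[[0.4,0.2,3,0,0,0,0],[0,0,3,0,0,0,0],[0,0,2,0,0,0,0],[0,0,0,0,0,0,0]]]' >/dev/null; q && $J '[[[0,0,2,0,0,0,0],[0,0,2,0,0,0,0],[0,0,0,0,0,0,0]]]' >/dev/null; q
```

```text
yaw 1.503 Mz 0.018 F [ 0.6  0.5 -1.9] pos [0.654  0.0624 0.2075] q7 -0.0
yaw 1.503 Mz -0.027 F [ 0.4 -0.4 -2.3] pos [0.654  0.0624 0.2034] q7 -0.0
```

```bash
J="python3 -m jog"; q() { python3 m.py; }; $J '[[[0,0,0,0,0,0.11,0],[0,0,0,0,0,0.11,0],[0,0,0,0,0,0.11,0],[0,0,0,0,0,0.11,0],[0,0,0,0,0,0,0]]]' >/dev/null; q; 
$J '[[[0,0,0,0,0,0.06,0],[0,0,0,0,0,0,0]]]' >/dev/null; q && $J '[[[0,0,0,0,0,0.06,0],[0,0,0,0,0,0,0]]]' >/dev/null && q && $J '[[[0,0,0,0,0,0.06,0],[0,0,0,0,0,0,0]]]' >/dev/null && q && $J '[[[0,0,0,0,0,0.06,0],[0,0,0,0,0,0,0]]]' >/dev/null && q && $J '[[[0,0,0,0,0,0.06,0],[0,0,0,0,0,0,0]]]' >/dev/null && q && $J '[[[0,0,0,0,0,0.06,0],[0,0,0,0,0,0,0]]]' >/dev/null && q && $J '[[[0,0,0,0,0,0.06,0],[0,0,0,0,0,0,0]]]' >/dev/null && q && $J '[[[0,0,0,0,0,0.06,0],[0,0,0,0,0,0,0]]]' >/dev/null && q && $J '[[[0,0,0,0,0,0.06,0],[0,0,0,0,0,0,0]]]' >/dev/null && q && $J '[[[0,0,0,0,0,0.06,0],[0,0,0,0,0,0,0]]]' >/dev/null && q && $J '[[[0,0,0,0,0,0.06,0],[0,0,0,0,0,0,0]]]' >/dev/null && q && $J '[[[0,0,0,0,0,0.06,0],[0,0,0,0,0,0,0]]]' >/dev/null && q
```

```text
yaw 1.061 Mz -0.029 F [-0.   0.8 -0.6] pos [0.6541 0.0625 0.2036] q7 -0.36
yaw 1.005 Mz 0.005 F [-0.6 -0.5 -0.5] pos [0.6541 0.0624 0.2037] q7 -0.4
yaw 0.945 Mz -0.011 F [-0.4 -0.  -1.9] pos [0.654  0.0624 0.2037] q7 -0.45
yaw 0.885 Mz 0.012 F [-1.  -0.1 -2.2] pos [0.654  0.0624 0.2037] q7 -0.5
yaw 0.825 Mz 0.078 F [-0.4  0.7 -1.7] pos [0.654  0.0624 0.2036] q7 -0.55
yaw 0.765 Mz 0.023 F [-1.2  0.5 -1.8] pos [0.654  0.0624 0.2036] q7 -0.6
yaw 0.705 Mz 0.072 F [-1.9 -0.2 -2. ] pos [0.654  0.0624 0.2037] q7 -0.65
yaw 0.645 Mz 0.041 F [-1.6  1.1 -1.3] pos [0.654  0.0624 0.2037] q7 -0.7
yaw 0.585 Mz 0.02 F [-2.5  0.2 -1.5] pos [0.654  0.0624 0.2037] q7 -0.74
yaw 0.525 Mz 0.036 F [-1.3  0.5 -1.9] pos [0.6541 0.0624 0.2037] q7 -0.79
yaw 0.465 Mz 0.012 F [-1.3  0.1 -1.9] pos [0.6541 0.0624 0.2037] q7 -0.84
yaw 0.405 Mz 0.057 F [-0.4 -0.2 -2.3] pos [0.6541 0.0623 0.2037] q7 -0.89
yaw 0.345 Mz 0.028 F [-1.4  0.4 -0.9] pos [0.654  0.0623 0.2037] q7 -0.94
```

```bash
J="python3 -m jog"; q() { python3 m.py; }; 
$J '[[[0,0,0,0,0,0.06,0],[0,0,0,0,0,0,0]]]' >/dev/null; q && $J '[[[0,0,0,0,0,0.06,0],[0,0,0,0,0,0,0]]]' >/dev/null && q && $J '[[[0,0,0,0,0,0.06,0],[0,0,0,0,0,0,0]]]' >/dev/null && q && $J '[[[0,0,0,0,0,0.06,0],[0,0,0,0,0,0,0]]]' >/dev/null && q && $J '[[[0,0,0,0,0,0.05,0],[0,0,0,0,0,0,0]]]' >/dev/null && q && $J '[[[0,0,0,0,0,0.05,0],[0,0,0,0,0,0,0]]]' >/dev/null && q && $J '[[[0,0,0,0,0,0.05,0],[0,0,0,0,0,0,0]]]' >/dev/null && q && $J '[[[0,0,0,0,0,0.05,0],[0,0,0,0,0,0,0]]]' >/dev/null && q
```

```text
yaw 0.285 Mz -0.007 F [-2.  -0.4 -1.7] pos [0.654  0.0623 0.2037] q7 -0.99
yaw 0.225 Mz 0.073 F [-1.7 -0.6 -1.5] pos [0.6541 0.0623 0.2037] q7 -1.04
yaw 0.165 Mz 0.016 F [-3.  -0.6 -1.3] pos [0.6541 0.0623 0.2037] q7 -1.09
yaw 0.105 Mz 0.001 F [-2.4  0.2 -2. ] pos [0.6541 0.0622 0.2037] q7 -1.14
yaw 0.056 Mz 0.05 F [-3.4 -1.   0.1] pos [0.654  0.0622 0.2037] q7 -1.18
yaw 0.006 Mz 0.486 F [-4.4 -1.5  0.1] pos [0.6539 0.0622 0.2037] q7 -1.22
yaw -0.044 Mz 1.037 F [-5.9 -2.5  3.5] pos [0.6538 0.062  0.2038] q7 -1.26
```

```bash
J="python3 -m jog"; q() { python3 m.py; }; 
$J '[[[0,0,0,0,0,0.05,0],[0,0,0,0,0,0,0]]]' >/dev/null; q;  $J '[[[0,0,0,0,0,0.05,0],[0,0,0,0,0,0,0]]]' >/dev/null;  q; $J '[[[0,0,0,0,0,-0.07,0],[0,0,0,0,0,-0.07,0],[0,0,0,0,0,0,0]]]' >/dev/null; q;  $J '[[[0,0,-5,0,0,0,0],[0,0,-10,0,0,0,0],[0,0,-20,0,0,0,0],[0,0,-15,0,0,0,0],[0,0,0,0,0,0,0]]]' >/dev/null; q; python3 -c "
from h import *
dl(.4698,-.3475,.253,-.257)"
```

```text
yaw -0.093 Mz 1.918 F [-6.9 -3.6  2.9] pos [0.6538 0.0621 0.2038] q7 -1.3
yaw -0.142 Mz 2.76 F [-6.6 -2.8  3. ] pos [0.6539 0.0622 0.2038] q7 -1.34
yaw -0.001 Mz 0.372 F [-5.  -3.1 -0.1] pos [0.6539 0.0619 0.2038] q7 -1.22
yaw -0.006 Mz 0.015 F [ 0.4 -0.1 -1.6] pos [0.6552 0.0623 0.2565] q7 -1.26
tool shift mm [-182.8  411.     2.4] then wz 0.251 yaw -0.006 pos [0.6552 0.0623 0.2565]
```

```bash
J="python3 -m jog"; $J '[[[0,0,0,0,0,0.126,0],[0,0,0,0,0,0.126,0],[-7.5,44.3,0,0,0,0,0],[-7.5,44.3,0,0,0,0,0],[-7.5,44.3,0,0,0,0,0]]]' >/dev/null;  $J '[[[-7.5,44.3,0,0,0,0,0],[-7.5,44.3,0,0,0,0,0],[-7.5,44.3,0,0,0,0,0],[-7.5,44.3,0,0,0,0,0],[-7.5,44.3,0,0,0,0,0]]]' >/dev/null; $J '[[[-7.5,44.3,0,0,0,0,0],[-7.5,44.3,0,0,0,0,0],[0,0,0,0,0,0,0],[0,0,0,0,0,0,0]]]' >/dev/null; python3 -c "
from h import *
dl(.4698,-.3475,.16,-.257)"
```

```text
tool shift mm [ 2.2 -0.7 93.6] then wz -0.004 yaw -0.261 pos [ 0.4675 -0.3476  0.2536]
```

```bash
J="python3 -m jog"; $J '[[[2,-0.7,30,0,0,-0.004,0],[0,0,35,0,0,0,0],[0,0,25,0,0,0,0],[0,0,0,0,0,0,0],[0,0,0,0,0,0,0]]]' >/dev/null; python3 -c "
from h import *
dl(.4698,-.3475,.1426,-.257)
f=bot.grab_frame('wrist');cv2.imwrite('pics/w8c.png',cv2.resize(f['img'][100:300,160:400,::-1],(480,400)))"
```

```text
tool shift mm [-0.5  1.7 21.6] then wz 0.003 yaw -0.254 pos [ 0.4707 -0.346   0.1642]
```

View pics/w8c.png

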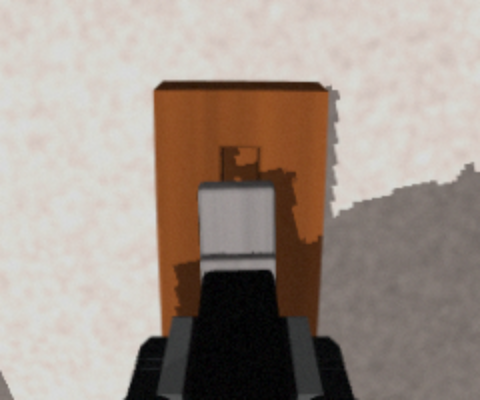

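```bash
J="python3 -m jog"; $J '[[[0.5,1.7,4,0,0,0.003,0],[0,0,5,0,0,0,0],[0,0,5,0,0,0,0],[0,0,4,0,0,0,0],[0,0,0,0,0,0,0]]]' >/dev/null; python3 m.py; python3 -c "
from h import *
dl(.4698,-.3475,.1426,-.257)"
```

```text
yaw -0.258 Mz 0.019 F [-0.1  0.1 -1.3] pos [ 0.47   -0.3481  0.1452] q7 -0.65
tool shift mm [-0.4 -0.5  2.6] then wz -0.001 yaw -0.258 pos [ 0.47   -0.3481  0.1452]
```

```bash
J="python3 -m jog"; $J '[[[0,0,2.5,0,0,0,0],[0,0,0,0,0,0,0],[0,0,0,0,0,0,0.6],[0,0,0,0,0,0,0.8],[0,0,0,0,0,0,1]]]' 60 |grep -E 'pos|force|width'; $J '[[[0,0,-20,0,0,0,1],[0,0,-45,0,0,0,1],[0,0,-45,0,0,0,1],[22.6,-39.7,0,0,0,0,1],[22.6,-39.7,0,0,0,0,1]]]' >/dev/null; $J '[[[22.6,-39.7,0,0,0,0,1],[22.6,-39.7,0,0,0,0,1],[22.6,-39.7,0,0,0,0,1],[22.6,-39.7,0,0,0,0,1],[0,0,0,0,0,0,1]]]' >/dev/null; $J '[[[0,0,0,0,0,0,1]]]' >/dev/null
python3 - <<'E'
from h import *
dl(.662,-.152,.118,-.257)
f,P,o=near(.662,-.152,.008)
t=bot.grab_frame('top');s=bot.grab_frame('scene');save(t,'top9')
for n in ('spanner','cell1'):
  for g in (t,s,f): print(n,[(np.round(d['xyz'],3).tolist(),round(d['conf'],2)) for d in bot.spot_point(n,g)])
E
```

```text
position: [0.4703, -0.3483, 0.1434]
force: [-0.2, -0.3, -0.1]
grip_width: 0.0622
finger_force: 0.0
tool shift mm [ -0.3   0.3 134.9] then wz 0.001 yaw -0.256 pos [ 0.6624 -0.1517  0.2529]
cell (array([ 0.66120095, -0.14939081, -0.08184555]), np.float64(0.020383477580558407)) 0.97
spanner [([0.47, -0.346, 0.029], 0.52)]
spanner [([0.468, -0.347, 0.028], 0.55)]
spanner [([0.466, -0.352, 0.029], 0.61)]
cell1 [([0.654, 0.062, 0.01], 0.56), ([0.69, 0.218, 0.004], 0.29)]
cell1 [([0.656, -0.046, 0.002], 0.98), ([0.65, 0.062, 0.007], 0.63), ([0.66, -0.148, 0.007], 0.56), ([0.652, 0.061, 0.089], 0.37), ([0.477, -0.346, 0.028], 0.22)]
cell1 [([0.655, -0.042, 0.006], 0.97), ([0.663, -0.15, 0.008], 0.9), ([0.654, 0.063, 0.006], 0.83)]
```

```bash
J="python3 -m jog"; $J '[[[0,0,45,0,0,0,1],[0,0,45,0,0,0,1],[0,0,30,0,0,0,1],[0,0,14,0,0,0,1],[0,0,0,0,0,0,1]]]' >/dev/null; python3 m.py; $J '[[[0,0,0,0,0,0,1],[0,0,0,0,0,0,0],[0,0,0,0,0,0,0],[0,0,0,0,0,0,0],[0,0,0,0,0,0,0]]]' 60; python3 m.py; $J '[[[0,0,-15,0,0,0,0],[0,0,-30,0,0,0,0],[0,0,-35,0,0,0,0],[-45,14,0,0,0,0,0],[-45,14,0,0,0,0,0]]]' >/dev/null;  $J '[[[-45,14,0,0,0,0,0],[-45,14,0,0,0,0,0],[0,0,0,0,0,0,0],[0,0,0,0,0,0,0]]]'; python3 -c "
from h import *
dl(.4735,-.16,.12,-.257)"
```

```text
yaw -0.258 Mz -0.021 F [ 0.1 -0.   0.8] pos [ 0.6616 -0.1526  0.118 ] q7 -1.1
clock: 62.45
position: [0.6632, -0.1518, 0.1213]
tool_rot: [-3.14, -0.002, -0.257]
force: [-2.7, 6.5, 12.3]
grip_width: 0.0628
finger_force: 62.6
yaw -0.257 Mz 0.085 F [-2.7  6.5 12.3] pos [ 0.6632 -0.1518  0.1213] q7 -1.1
clock: 63.35
position: [0.4736, -0.1608, 0.2004]
tool_rot: [-3.14, -0.001, -0.259]
force: [0.9, 0.6, -4.9]
grip_width: 0.0623
finger_force: 69.6
tool shift mm [-0.4 -0.6 80.4] then wz -0.002 yaw -0.259 pos [ 0.4736 -0.1608  0.2004]
```

```bash
J="python3 -m jog"; $J '[[[0,0,30,0,0,0,0],[0,0,25,0,0,0,0],[0,0,15,0,0,0,0],[0,0,8,0,0,0,0],[0,0,0,0,0,0,0]]]'|grep -E 'pos|force'; $J '[[[0,0,3,0,0,0,0],[0,0,0,0,0,0,0]]]'|grep -E 'pos|force'
```

```text
position: [0.4742, -0.1609, 0.1209]
force: [-1.3, -0.3, -5.3]
finger_force: 69.8
position: [0.4743, -0.1608, 0.1187]
force: [0.1, -0.6, -5.7]
finger_force: 69.8
```

```bash
J="python3 -m jog"; $J '[[[0,0,1.5,0,0,0,0],[0,0,0,0,0,0,0]]]'|grep -E 'pos|force'; $J '[[[0,0,0,0,0,0,1],[0,0,0,0,0,0,1],[0,0,0,0,0,0,1],[0,0,-40,0,0,0,1],[0,0,-45,0,0,0,1]]]' >/dev/null; $J '[[[0,0,-45,0,0,0,1],[29.5,-32,0,0,0,0,1],[29.5,-32,0,0,0,0,1],[29.5,-32,0,0,0,0,1],[29.5,-32,0,0,0,0,1]]]' >/dev/null; $J '[[[29.5,-32,0,0,0,0,1],[0,0,0,0,0,0,1],[0,0,0,0,0,0,1]]]'>/dev/null
python3 - <<'E'
from h import *
f,P,o=near(.658,-.043,.008)
dl(.659,-.0435,.118,-.257)
E
```

```text
position: [0.4741, -0.1607, 0.1173]
force: [-1.2, 1.7, 1.8]
finger_force: 70.4
cell (array([ 0.65648377, -0.04330887, -0.09541534]), np.float64(0.03597641457433908)) 0.66
tool shift mm [  2.1  -1.8 128.8] then wz -0.003 yaw -0.26 pos [ 0.6566 -0.0446  0.2468]
```

```bash
J="python3 -m jog"; $J '[[[1,-1.5,42,0,0,0,1],[0,0,42,0,0,0,1],[0,0,28,0,0,0,1],[0,0,14,0,0,0,1],[0,0,0,0,0,0,1]]]' >/dev/null; python3 m.py; $J '[[[0,0,0,0,0,0,1],[0,0,0,0,0,0,0],[0,0,0,0,0,0,0],[0,0,0,0,0,0,0],[0,0,0,0,0,0,0]]]' 60 | grep -E 'pos|force|width'; $J '[[[0,0,-15,0,0,0,0],[0,0,-30,0,0,0,0],[0,0,-35,0,0,0,0],[-42,11,0,0,0,0,0],[-42,11,0,0,0,0,0]]]' >/dev/null;  $J '[[[-42,11,0,0,0,0,0],[-42,11,0,0,0,0,0],[0,0,0,0,0,0,0],[0,0,0,0,0,0,0]]]' | grep -E 'pos|force|width'; python3 -c "
from h import *
dl(.484,-.043,.119,-.257)"
```

```text
yaw -0.259 Mz -0.031 F [0.8 0.1 0.6] pos [ 0.6578 -0.0431  0.1199] q7 -1.22
position: [0.6593, -0.0432, 0.1226]
force: [-3.0, -2.4, 12.1]
grip_width: 0.0625
finger_force: 62.9
position: [0.4848, -0.0417, 0.2018]
force: [0.8, 0.5, -5.5]
grip_width: 0.0625
finger_force: 68.9
tool shift mm [-0.5  1.6 82.8] then wz -0.001 yaw -0.258 pos [ 0.4848 -0.0417  0.2018]
```

```bash
J="python3 -m jog"; $J '[[[0,1,30,0,0,0,0],[0,0,25,0,0,0,0],[0,0,15,0,0,0,0],[0,0,10,0,0,0,0],[0,0,0,0,0,0,0]]]'|grep -E 'pos|force'; $J '[[[0,0,2.5,0,0,0,0],[0,0,0,0,0,0,0]]]'|grep -E 'pos|force';$J '[[[0,0,1,0,0,0,0],[0,0,0,0,0,0,0]]]'|grep -E 'pos|force'; $J '[[[0,0,0,0,0,0,1],[0,0,0,0,0,0,1],[0,0,0,0,0,0,1],[0,0,-40,0,0,0,1],[0,0,-45,0,0,0,1]]]' >/dev/null; $J '[[[0,0,-45,0,0,0,1],[34.4,-36.2,0,0,0,0,1],[34.4,-36.2,0,0,0,0,1],[34.4,-36.2,0,0,0,0,1],[34.4,-36.2,0,0,0,0,1]]]' >/dev/null; $J '[[[0,0,0,0,0,0,1],[0,0,0,0,0,0,1]]]'>/dev/null
python3 - <<'E'
from h import *
f,P,o=near(.654,.062,.008)
dl(.654,.062,.118,-.257)
E
```

```text
position: [0.4851, -0.0433, 0.1202]
force: [-0.0, -0.1, -4.2]
finger_force: 68.9
position: [0.4853, -0.0432, 0.1188]
force: [0.1, -1.2, -5.6]
finger_force: 68.8
position: [0.4852, -0.0433, 0.1186]
force: [-4.7, -0.2, 20.2]
finger_force: 71.5
cell (array([0.65219791, 0.06226843, 1.48691566]), np.float64(0.01905112044817927)) 0.67
tool shift mm [ -0.3  -1.  129.2] then wz -0.002 yaw -0.259 pos [0.6541 0.061  0.2472]
```

```bash
J="python3 -m jog"; $J '[[[0,-1,42,0,0,0,1],[0,0,42,0,0,0,1],[0,0,28,0,0,0,1],[0,0,14,0,0,0,1],[0,0,0,0,0,0,1]]]' >/dev/null; python3 m.py; $J '[[[0,0,0,0,0,0,1],[0,0,0,0,0,0,0],[0,0,0,0,0,0,0],[0,0,0,0,0,0,0],[0,0,0,0,0,0,0]]]' 60 | grep -E 'pos|force|width'; $J '[[[0,0,-15,0,0,0,0],[0,0,-30,0,0,0,0],[0,0,-35,0,0,0,0],[-40,7,0,0,0,0,0],[-40,7,0,0,0,0,0]]]' >/dev/null;  $J '[[[-40,7,0,0,0,0,0],[-40,7,0,0,0,0,0],[0,0,0,0,0,0,0],[0,0,0,0,0,0,0]]]' | grep -E 'pos|force|width'; python3 -c "
from h import *
dl(.492,.076,.119,-.257)"
```

```text
yaw -0.259 Mz 0.014 F [-0.2  1.   0.6] pos [0.6542 0.0622 0.1204] q7 -1.37
position: [0.6556, 0.0623, 0.1231]
force: [-2.5, -2.3, 11.9]
grip_width: 0.0624
finger_force: 62.8
position: [0.493, 0.0771, 0.2023]
force: [0.6, -0.2, -4.2]
grip_width: 0.0626
finger_force: 68.5
tool shift mm [-0.7  1.5 83.3] then wz -0.001 yaw -0.258 pos [0.493  0.0771 0.2023]
```

```bash
J="python3 -m jog"; $J '[[[0,1,30,0,0,0,0],[0,0,25,0,0,0,0],[0,0,15,0,0,0,0],[0,0,10,0,0,0,0],[0,0,0,0,0,0,0]]]'|grep -E 'pos|force'; $J '[[[0,0,2.5,0,0,0,0],[0,0,0,0,0,0,0]]]'|grep -E 'pos|force'; $J '[[[0,0,0.5,0,0,0,0],[0,0,0,0,0,0,1],[0,0,0,0,0,0,1],[0,0,0,0,0,0,1],[0,0,-40,0,0,0,1]]]' >/dev/null; $J '[[[0,0,-45,0,0,0,1],[0,0,-45,0,0,0,1],[20,-45,-30,0,0,0,1],[20,-45,-20,0,0,0,1],[20,-45,0,0,0,0,1]]]' >/dev/null; $J '[[[0,0,0,0,0,0,1],[0,0,0,0,0,0,1]]]'
python3 - <<'E'
from h import *
t=bot.grab_frame('top');s=bot.grab_frame('scene')
for n in ('spanner','cell1','caliper','lens_cap','tape_roll'):
  for g in (t,s): print(n,[(np.round(d['xyz'],3).tolist(),round(d['conf'],2)) for d in bot.spot_point(n,g)][:4])
a=s['img'][110:320,100:400,::-1];b=t['img'][150:300,170:450,::-1]
c=np.zeros((420+300,600,3),np.uint8);c[:420]=cv2.resize(a,(600,420));c[420:]=cv2.resize(b,(560,300),interpolation=2) if 0 else cv2.resize(b,(600,300))
cv2.imwrite('pics/fin.png',cv2.resize(c,(500,600)))
E
```

```text
position: [0.4933, 0.0752, 0.1207]
force: [0.6, 0.8, -5.2]
finger_force: 68.6
position: [0.4934, 0.0755, 0.1193]
force: [-0.2, 0.1, -5.1]
finger_force: 68.5
clock: 73.55
position: [0.5795, 0.1838, 0.2926]
tool_rot: [3.141, 0.0, -0.257]
force: [-0.6, 0.2, 0.0]
grip_width: 0.0851
finger_force: 0.0
spanner [([0.472, -0.347, 0.03], 0.74)]
spanner [([0.471, -0.347, 0.027], 0.8)]
cell1 [([0.469, -0.161, 0.006], 0.96), ([0.488, 0.077, 0.003], 0.73), ([0.486, -0.044, 0.004], 0.56), ([0.488, 0.077, 0.08], 0.44)]
cell1 [([0.471, -0.155, 0.002], 0.93), ([0.49, 0.074, 0.002], 0.77), ([0.481, -0.045, 0.0], 0.7)]
caliper [([0.491, 0.218, 0.002], 0.77)]
caliper [([0.484, 0.223, -0.003], 0.96)]
lens_cap [([0.474, -0.344, 0.031], 0.64), ([0.796, -0.07, 0.002], 0.57), ([0.694, 0.219, 0.003], 0.42)]
lens_cap [([0.691, 0.216, -0.0], 0.68)]
tape_roll [([0.324, -0.282, -0.0], 0.71), ([0.472, -0.35, 0.03], 0.32)]
tape_roll [([0.652, 0.062, 0.009], 0.67), ([0.324, -0.281, 0.004], 0.64), ([0.488, 0.222, -0.002], 0.42)]
```

View pics/fin.png

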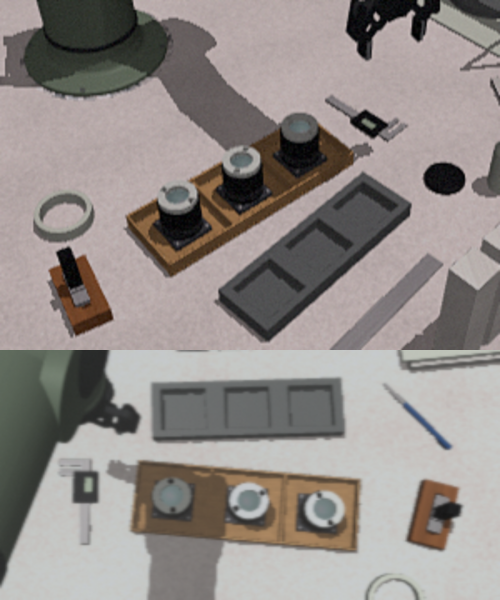

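All three cells stand upright, one in each compartment. The spanner is back in its rest slot and the bystanders have not moved.

```bash
python3 -c "
from workcell import bot
print(bot.job_done())"
```

```text
the job is handed in; nothing more can be done
None
```

I stood all three cells in the sockets and tightened each ring with the spanner until it came up hard (1.7 to 2.8 N m felt, against about 0.1 N m of drag). I then put the spanner back in its slot, packed the cells upright one to a compartment, and handed the job in at about 74 s.

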